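# Pack the large-sheet and postcard painting kits

### The job

Make up two painting kits from the stock in the middle of the table. The large three-compartment tray gets the large jar and the large tape roll, one in each square compartment (either way round), and the paint tin lying lengthwise in the long compartment; the small two-compartment tray gets the small jar and the small tape roll, one in each compartment (either way round). Set everything down flat on the tray floor, right way up and without dropping it, and leave the mixing dish, the eraser and the china sheep where they are.

Things in the scene. Friction and masses are not known exactly. Their poses are not given: they have to be found in the camera images.
- big_jar: the large screw-top water jar: an upright closed cylinder of white plastic with a black ribbed lid, 62 mm in diameter (lid included), 58 mm high, about 0.11 kg. Origin at the centre of its underside, z up. The lid is the top 17 mm
- small_jar: the small screw-top water jar: the same make, 42 mm in diameter, 44 mm high, about 0.05 kg; the lid is the top 13 mm. Origin at the centre of its underside, z up
- big_roll: the large roll of cream masking tape lying flat: outer diameter 66 mm, hole 44 mm (cardboard core), 25 mm high, about 0.07 kg. Origin at the centre of its underside, z up
- small_roll: the small roll of cream masking tape lying flat: outer diameter 46 mm, hole 26 mm (cardboard core), 25 mm high, about 0.04 kg. Origin at the centre of its underside, z up
- tin: the closed flat steel paint tin lying flat: 140 mm long along its own x, 54 mm wide along its y (the upper half 52 mm), 24 mm high, about 0.17 kg. Origin at the centre of its underside, z up. Small hinge barrels and a clasp stand out 3 mm on its long sides in looks only
- large_tray: large shallow wooden kit tray, fixed; 186 mm along its x, 196 mm along y; floor and walls 4 mm thick, wall tops 14 mm above the table. Origin: centre of its underside, z up. Two square compartments, 92 x 92 mm inside, side by side: centres x = -43 mm, y = -48 and +48 mm. Long compartment, 82 mm (x) by 188 mm (y) inside: centre x = +48 mm, y = 0
- small_tray: the small shallow wooden kit tray with two compartments, fixed to the table: 76 mm along its x, 148 mm along its y; floor 4 mm thick, walls 4 mm thick, their tops 14 mm above the table. Origin at the centre of its underside, z up. The two square compartments, 68 x 68 mm inside, have their centres at x = 0, y = -36 and +36 mm
- dish: white porcelain mixing dish, an open bowl 72 mm across the rim and 22 mm high, standing among the stock; it stays where it is. Origin at the centre of its underside
- eraser: block eraser in a card sleeve, about 44 x 22 x 13 mm, lying beyond the stock; it stays where it is. Origin in the middle of its underside
- sheep: blue and white china sheep, about 85 mm long along its x, 50 mm wide and 65 mm high, standing beyond the stock; it stays where it is. Origin on the table under its body
Mind the look-alikes: they are no part of the job. Leave any purple or red look-alike of the big_roll alone. What is shaped like the small_roll but black is not meant.

How it is judged:
By the outcome, as a careful person would: the job done as asked, in the order asked, and still so for the second after the job is handed in, with the robot touching nothing.
It also fails if it takes over 136 s, if anything falls off the work surface, if the arm or the gripper's body presses on something with over 40 N, if the wrist force passes 120 N, or if a joint passes its speed limit or range.

### The arm

A 6-joint arm with a two-finger parallel gripper is mounted at the origin on the work surface. World frame = base frame: x ahead of the robot, y to its left, z up, the work surface at z = 0. Lengths are in m, angles in rad, forces in N, time in s.
With the tool pointing down it reaches from about 0.425 to 0.95 m from the base axis. Payload 3.5 kg.
Tool frame: the origin (TCP) lies at the very end of the fingers, on their centre line; the grasp point (between the pads) lies ctrl.grip_point_offset behind it (ctrl.grip_point_offset is the distance from the TCP to the grasp point, in m); z points along the fingers, y is the direction in which the jaws open and shut (so a half turn about z gives the same grasp; the last joint's range is limited). The gripper opens to 85 mm and grips with 20 to 120 N. Pads are 22 mm wide; open, the fingers measure 114 mm over their backs; the gripper's body (76 mm by 85 mm) begins 54 mm behind the grasp point. The pads swing forward as they close: fully open they stand 13 mm farther back than shut.
Start: joints at [-1.461, 0.286, 1.577, -0, 1.279, -0.15], TCP at [0.173, -0.652, 0.231] pointing down, gripper open.
Joint ranges: [-2.77, 2.77], [-0.9, 2.22], [0.21, 2.48], [-1.53, 4.67], [0.24, 2.81], [-2.84, 2.84]. Speed limits (rad/s): [2.79, 2.79, 3.14, 3.14, 3.14, 3.14].

### API

Orientations are given as a unit quaternion [x, y, z, w].
In Python, from plant import telemetry, imaging, ticket, finder, ctrl gives the robot as it stands. The module is installed in compiled form; this text tells all that it offers.
- The arm moves only by the shell command python3 -m crank 'ROWS' [FORCE]. ROWS is JSON, a list of rows, each a list of 7 numbers: the shift along the tool's x, y, z scaled (see below), then the turn, a rotation vector about the tool's x, y, z scaled (see below), then the opening, from 0 (shut) to 1 (fully open). A call has 1 to 12 rows; each row is the pose to reach, as a shift and turn from the pose commanded when the call began, along the tool's axes at that moment; what a row does not reach only later rows make up. The controller multiplies each number of a shift by 0.15 m and each number of a turn by 90 degrees. A row lasts 1/10 s, in which the tool goes at most 50 mm and 8.59 degrees, less where a joint would pass 70% of its speed; a pose out of reach is approached as far as the arm can. A call with a number of a shift or a turn outside -1 to 1 is refused whole. A call with a gripper value outside its range is refused whole. The fingers move at their own pace and stop on an object; FORCE is the grip in N (left out, the last holds). Time passes only in rows, so rows that repeat a pose let the fingers close. It gives the time, the measured TCP pose, the force and the opening at its end, in the units of the state.
- telemetry.get_state(): the state, without advancing time (a new reading comes with each control period).
- imaging.read_camera(name): name is "scene" or "top" or "wrist"; returns a dict with "pixels" (400x640x3 uint8, red, green, blue), "vfov" (degrees; the focal length in pixels is half the picture's height over the tangent of half this angle, whatever the lens; pixels are square), "cx", "cy" (the principal point, pixels), "rvec" (rotation vector, rad) and "tvec" (3), from world to camera coordinates, as OpenCV has them. Camera axes: x right, y down, z forward; pixel columns grow to the right and rows downward; lengths in m; the calibration is good to about 2 mm. A picture is of the moment at which its call begins. There is no depth.
- ticket.sign_off(): hands the job in, once; it reports no verdict.
Trained networks look in a picture, given as the dict that the camera call returned (one of the last four; its "shot" number tells which), for a name from the list of things; names that differ only in an ending like _2 or _b are one class to them, and where a whole thing is asked for, a point or a joint stands for the part that bears it (a point fixed in the world has none). Each returns a list of dicts, best first, with "confidence" (0 to 1); they miss things now and then, are a little off and sometimes report something else, mostly with a low value. They report only what shows in the picture. A call takes as long as a camera call. They do not tell look-alikes from the thing itself.
- finder.masks_of(label, picture): "pixels" (400x640 bool, what is visible of it) and "extent" ([left, top, right, bottom] in pixels, round what is visible of it).
- finder.pinpoint(label, picture): "location" ([row, column] in pixels: a listed point, or the origin of a listed thing).
The state is a dict: "time": time; "qpos": joint angles; "dq": joint speeds; "joint_efforts": joint torques, N m; "eef_pos": TCP position; "tcp_rot": TCP orientation; "contact_force": force on the tool from outside, world axes, zero at the start; "wrist_torque": the same for the moment, N m; "opening": opening from 0.0 (shut) to 1.0 (fully open).
Only numpy, scipy, OpenCV 4.12 (cv2) and the standard library are available. Lean on these libraries where they do the work, as an engineer would, in place of code of your own. Each camera call takes 0.05 s, during which the arm holds its last target.

## Working session

There is one attempt and no reset: what is moved stays moved. The work goes in short steps, Python scripts to look and compute and a shell command to move; the robot and the scene stay as the last step left them, time stands still between calls to the robot, and variables do not carry over. Pictures are saved under pics/ and viewed, and the job is handed in when it is done.

```bash
ls; mkdir -p pics
python3 - <<'E'
from plant import telemetry, imaging, ctrl
import cv2
print(ctrl.grip_point_offset, [a for a in dir(ctrl) if a[0]!='_'])
s=telemetry.get_state(); print(s)
for n in ("top","scene"):
    p=imaging.read_camera(n); print(n,p["vfov"],p["cx"],p["cy"],p["rvec"],p["tvec"],p["shot"])
    cv2.imwrite(f"pics/{n}0.png",p["pixels"][:,:,::-1])
E
```

```text
pics
0.0187 ['Unreachable', 'grip_point_offset']
{'time': 0.0, 'qpos': array([-1.46102588e+00,  2.87207755e-01,  1.57816885e+00, -1.57426212e-05,
        1.27860827e+00, -1.49997099e-01]), 'dq': array([ 2.89374084e-04, -4.28919827e-04, -2.41948669e-05, -1.26560713e-03,
        1.21864556e-03,  3.44190004e-04]), 'joint_efforts': array([ 8.55677772e-04, -4.05981946e+01, -2.92626929e+01, -7.26425264e-05,
        5.89000396e-03, -7.41210783e-06]), 'eef_pos': array([ 0.17333182, -0.65168652,  0.22992353]), 'tcp_rot': array([ 9.91575950e-01,  1.29521061e-01,  1.65226660e-05, -1.19601911e-03]), 'contact_force': array([ 0.71974992, -0.21671913,  0.48115249]), 'wrist_torque': array([ 0.01168365,  0.02705248, -0.0062431 ]), 'opening': 0.9977925887608013}
top 54.49440184708877 318.3310935911727 189.46561731698495 [ 2.14683225 -2.20790607  0.07096363] [0.03520569 0.60449204 1.08745761] 1
scene 56.95164886729378 322.2592017162353 200.17367551920003 [ 2.11382373  0.88406754 -0.42882586] [-0.41368886 -0.23847783  1.14950975] 2
```

View pics/top0.png

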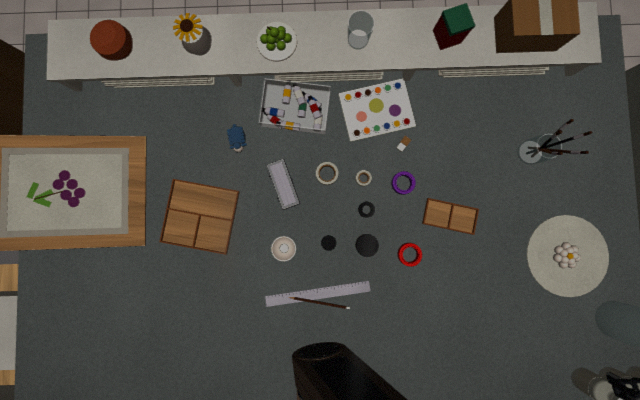

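View pics/scene0.png

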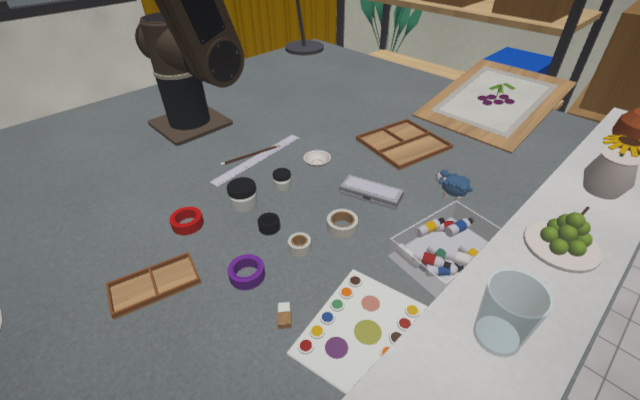

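The top view shows these things, with pixels as (col,row):
- tin (283,183)
- cream rolls: big (327,173), small (364,178)
- big jar (367,245) and small jar (329,243)
- dish (284,248)
- large tray (200,216) and small tray (450,216)
- look-alikes: purple ring (403,182), red ring (410,254), black roll (367,209)

The two cream rolls fit the description. Next I'll measure positions and enlarge the stock area to confirm.

```bash
cat > h.py <<'E'
import numpy as np, cv2
from plant import telemetry, imaging, finder
from scipy.spatial.transform import Rotation as Ro
def cam(p):
    f=200/np.tan(np.radians(p["vfov"])/2)
    R=Ro.from_rotvec(p["rvec"]).as_matrix(); t=np.array(p["tvec"],float)
    return f,R,t
def proj(p,X):
    f,R,t=cam(p); c=np.atleast_2d(X)@R.T+t
    return np.c_[p["cx"]+f*c[:,0]/c[:,2], p["cy"]+f*c[:,1]/c[:,2]]
def ray(p,uv,z):
    f,R,t=cam(p); uv=np.atleast_2d(uv).astype(float)
    d=np.c_[(uv[:,0]-p["cx"])/f,(uv[:,1]-p["cy"])/f,np.ones(len(uv))]@R
    o=-R.T@t
    return o+d*((z-o[2])/d[:,2])[:,None]
E
python3 - <<'E'
from h import *
p=imaging.read_camera("top"); print("cam",-cam(p)[1].T@cam(p)[2])
c=p["pixels"][140:300,150:490]; cv2.imwrite("pics/crop0.png",cv2.resize(c,None,fx=2.35,fy=2.35,interpolation=cv2.INTER_CUBIC)[:,:,::-1])
Z=dict(big_jar=.058,small_jar=.044,big_roll=.025,small_roll=.025,tin=.024,large_tray=.014,small_tray=.014,dish=.022,eraser=.013,sheep=.03)
for n,z in Z.items():
    for m in finder.masks_of(n,p)[:4]:
        if m["confidence"]<.2: continue
        px=m["pixels"].astype(np.uint8)
        cs,_=cv2.findContours(px,cv2.RETR_EXTERNAL,cv2.CHAIN_APPROX_NONE); k=max(cs,key=cv2.contourArea)[:,0,:]
        w=ray(p,k,z)[:,:2]; r=cv2.minAreaRect((w*1000).astype(np.float32))
        print(n,round(m["confidence"],2),m["extent"],"rect",np.round(r[0],1),np.round(r[1],1),round(r[2],1))
    for m in finder.pinpoint(n,p)[:3]:
        if m["confidence"]>.2:
            l=m["location"]; print("   pin",round(m["confidence"],2),np.round(l,1),np.round(ray(p,[l[1],l[0]],0)[0,:2],4))
E
```

```text
cam [0.52092299 0.0075367  1.13039663]
big_jar 0.94 [353.1, 234.0, 375.6, 256.8] rect [ 446.8 -110.2] [61.7 60. ] 24.8
   pin 0.89 [245.  363.6] [ 0.4427 -0.1076]
small_jar 0.69 [322.7, 236.8, 334.4, 251.0] rect [456.   -5.4] [37.2 35.3] 43.5
small_jar 0.54 [228.0, 126.3, 244.2, 153.1] rect [756.1 246.2] [79.7 46.2] 15.9
   pin 0.62 [241.  328.1] [ 0.4569 -0.0056]
   pin 0.27 [173.9 324.5] [ 0.6522 -0.0009]
big_roll 0.86 [398.8, 241.5, 421.4, 265.2] rect [ 416. -233.] [64.5 66.9] 87.5
big_roll 0.67 [392.8, 173.6, 418.2, 194.0] rect [ 617.5 -224.3] [64.1 67.1] 42.8
big_roll 0.5 [313.9, 162.3, 340.7, 189.0] rect [650.3  -6.4] [65.9 66.2] 88.3
   pin 0.69 [252.  406.8] [ 0.4194 -0.2309]
   pin 0.68 [183.4 400.4] [ 0.6179 -0.2212]
   pin 0.56 [174.2 323.8] [0.6513 0.0012]
small_roll 0.59 [360.9, 200.7, 375.1, 219.1] rect [ 545.7 -114.1] [41.9 42.3] 43.1
small_roll 0.46 [354.2, 172.8, 370.3, 187.1] rect [ 634.3 -110.3] [40.  40.3] 88.0
   pin 0.74 [208.3 365.8] [ 0.5482 -0.1178]
   pin 0.71 [219.5 202.5] [0.5289 0.3581]
   pin 0.55 [176.1 364.3] [ 0.6423 -0.1169]
tin 0.81 [268.9, 159.6, 2
[... 234 characters left out ...]
51. ] [76.7 50.3] 20.7
   pin 0.82 [215.8 201.2] [0.5398 0.3619]
small_tray 0.95 [419.4, 197.1, 475.9, 235.3] rect [ 519.4 -355.3] [155.7  82. ] 76.5
   pin 0.7 [215.9 451.2] [ 0.5194 -0.3636]
dish 0.83 [271.6, 236.5, 294.7, 261.0] rect [442.  122.9] [68.1 67.5] 88.7
dish 0.53 [312.1, 161.5, 340.8, 188.2] rect [652.1  -7.9] [63.2 63.6] 88.4
dish 0.32 [227.2, 127.4, 243.8, 150.2] rect [762.2 251. ] [84.3 49.9] 13.3
   pin 0.88 [248.3 284.8] [0.4394 0.12  ]
eraser 0.67 [400.3, 140.2, 412.6, 149.3] rect [ 732.9 -232. ] [19.1 42.4] 51.3
   pin 0.47 [146.9 405.1] [ 0.725  -0.2397]
sheep 0.59 [228.7, 126.4, 241.9, 151.0] rect [761.7 250.3] [80.9 42.5] 13.1
   pin 0.86 [140.4 242.8] [0.7587 0.2375]
```

View pics/crop0.png

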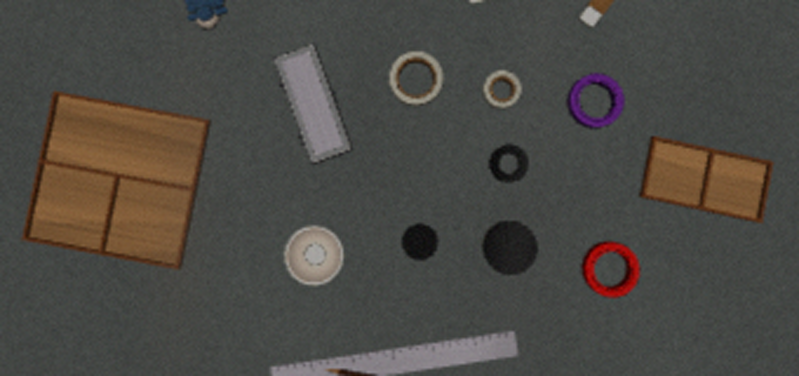

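The crop confirms it: the cream big roll is at crop (415,78) and the cream small roll at (502,88). The purple, red and black ones are the look-alikes. I'll move over the stock and refine the positions with the wrist camera.

```bash
cat >> h.py <<'E'
def st():
    s=telemetry.get_state(); M=Ro.from_quat(s["tcp_rot"]).as_matrix()
    return s,np.array(s["eef_pos"]),M
def go(x,y,z,jaw=None,nomr=None):
    """print row numbers to reach TCP xyz with jaw axis at world angle jaw deg (mod 180)"""
    s,P,M=st()
    if jaw is None: T=0; rv=np.zeros(3)
    else:
        best=None
        for k in (0,180,-180,360):
            psi=jaw+90+k
            D=np.array([[np.cos(np.radians(psi)),np.sin(np.radians(psi)),0],[np.sin(np.radians(psi)),-np.cos(np.radians(psi)),0],[0,0,-1]])
            r=Ro.from_matrix(M.T@D).as_rotvec()
            q1=np.degrees(np.arctan2(y,x)); q6=(q1-psi+90+180)%360-180
            if abs(q6)<150 and (best is None or np.linalg.norm(r)<np.linalg.norm(best[0])): best=(r,q6)
        rv=best[0]; print("q6 will be",round(best[1]))
    d=M.T@(np.array([x,y,z])-P)/.15
    print("shift",np.round(d,3),"turn",np.round(rv/(np.pi/2),3),"dist",round(float(np.linalg.norm(d)*.15),3))
def show(tag=""):
    s,P,M=st()
    print(tag,"t",round(s["time"],2),"pos",np.round(P,4),"jaw",round(float(np.degrees(np.arctan2(M[1,1],M[0,1]))),1),"tilt",round(float(np.degrees(np.arccos(-M[2,2]))),2),"F",np.round(s["contact_force"],1),"op",round(s["opening"],3),"q6",round(float(s["qpos"][5]),2))
E
python3 - <<'E'
from h import *
show(); go(.5,-.06,.40,90)
E
```

```text
t 1.15 pos [ 0.1734 -0.6523  0.2313] jaw -75.1 tilt 0.0 F [ 0.1  0.2 -0.6] op 1.0 q6 -0.15
q6 will be 83
shift [ 3.119 -3.257 -1.124] turn [-0.    -0.     0.165] dist 0.697
```

```bash
python3 -m crank '[[0.78,-0.814,-0.281,0,0,0,1],[0.78,-0.814,-0.281,0,0,0,1],[0.78,-0.814,-0.281,0,0,0,1],[0.78,-0.814,-0.281,0,0,0,1]]' 60
python3 -m crank '[[0.78,-0.814,-0.281,0,0,0,1],[0.78,-0.814,-0.281,0,0,0,1],[0.78,-0.814,-0.281,0,0,0,1],[0.78,-0.814,-0.281,0,0,0,1]]'
python3 -m crank '[[0.78,-0.814,-0.281,0,0,0,1],[0.78,-0.814,-0.281,0,0,0,1],[0.78,-0.814,-0.281,0,0,0,1],[0.78,-0.814,-0.281,0,0,0,1]]'
python3 -m crank '[[0.78,-0.814,-0.281,0,0,0.165,1],[0.78,-0.814,-0.281,0,0,0.165,1],[0.78,-0.814,-0.281,0,0,0.165,1],[0.78,-0.814,-0.281,0,0,0.165,1],[0.78,-0.814,-0.281,0,0,0.165,1],[0.78,-0.814,-0.281,0,0,0.165,1]]'
python3 - <<'E'
from h import *
show()
p=imaging.read_camera("wrist"); print("cam",-cam(p)[1].T@cam(p)[2],p["vfov"])
cv2.imwrite("pics/w1.png",p["pixels"][:,:,::-1])
E
```

```text
time: 1.55
eef_pos: [0.2568, -0.5018, 0.2749]
tcp_rot: [0.991, 0.13, 0.0, 0.001]
contact_force: [-0.5, -0.0, 0.6]
opening: 1.002
time: 1.95
eef_pos: [0.3383, -0.3536, 0.3174]
tcp_rot: [0.991, 0.131, 0.001, 0.001]
contact_force: [0.1, -0.3, -0.0]
opening: 0.999
time: 2.35
eef_pos: [0.4198, -0.2054, 0.3597]
tcp_rot: [0.991, 0.131, 0.001, 0.001]
contact_force: [0.2, -0.4, 0.0]
opening: 1.002
time: 2.95
eef_pos: [0.5003, -0.0595, 0.4]
tcp_rot: [1.0, 0.001, 0.0, 0.0]
contact_force: [-1.5, 0.0, -0.1]
opening: 0.999
 t 2.95 pos [ 0.5003 -0.0595  0.4   ] jaw -89.9 tilt 0.03 F [-1.5  0.  -0.1] op 0.999 q6 1.25
cam [ 0.56479671 -0.05874098  0.54284577] 68.84644138988227
```

View pics/w1.png

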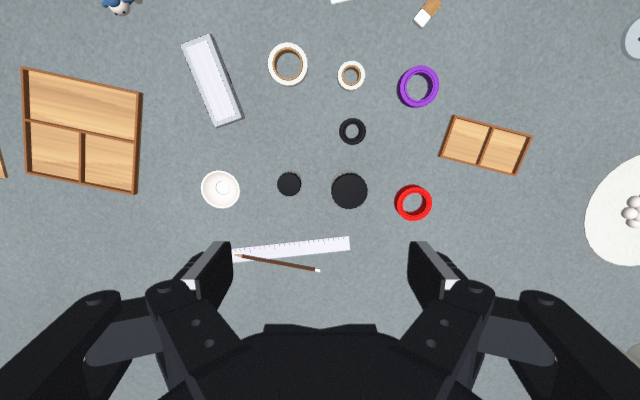

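The wrist view shows all the stock and both trays: the large tray spans roughly (22–142, 67–193) and the small one (440–530, 116–175). I'll measure by segmentation here.

```bash
cat > m.py <<'E'
from h import *
Zt=dict(big_jar=.058,small_jar=.044,big_roll=.025,small_roll=.025,tin=.024,large_tray=.014,small_tray=.014,dish=.022)
G=dict(big_jar=(.443,-.108),small_jar=(.457,-.006),big_roll=(.651,-.003),small_roll=(.638,-.113),tin=(.624,.12),large_tray=(.54,.362),small_tray=(.52,-.36))
def meas(p,names,G=G,rad=None,save=None,dbg=False):
    img=p["pixels"][:,:,::-1].astype(np.float32)
    img=cv2.resize(img,None,fx=4,fy=4,interpolation=cv2.INTER_CUBIC)
    out={}
    vis=np.clip(img,0,255).astype(np.uint8).copy()
    for n in names:
        z=Zt[n]; c=np.array([*G[n],z]); 
        R={'large_tray':.16,'small_tray':.1,'tin':.095,'big_jar':.045,'big_roll':.045,'small_jar':.035,'small_roll':.035}[n]
        a=np.linspace(0,2*np.pi,60)
        poly=proj(p,np.c_[c[0]+R*np.cos(a),c[1]+R*np.sin(a),0*a+z])
        polyi=np.round((poly+.5)*4-.5).astype(np.int32)
        roi=np.zeros(img.shape[:2],np.uint8); cv2.fillPoly(roi,[polyi],1)
        ring=np.zeros_like(roi); cv2.polylines(ring,[polyi],True,1,12)
        bg=np.median(img[ring>0],axis=0)
        d=np.linalg.norm(img-bg,axis=2)*(roi>0)
        v=np.clip(d[roi>0],0,255).astype(np.uint8)
        t,_=cv2.threshold(v.reshape(-1,1),0,255,cv2.THRESH_OTSU)
        t=min(t,60)
        if n in('big_jar','small_jar'):
            g=img.mean(2); t=(bg.mean()+np.percentile(g[roi>0],3))/2; m=((g<t)&(roi>0)).astype(np.uint8)
        else: m=(d>t).astype(np.uint8)
        m=cv2.morphologyEx(m,cv2.MORPH_OPEN,np.ones((5,5),np.uint8))
        cs,_=cv2.findContours(m,cv2.RETR_EXTERNAL,cv2.CHAIN_APPROX_NONE); k=max(cs,key=cv2.contourArea)[:,0,:]
        cv2.drawContours(vis,[k[:,None]],-1,(0,0,255),2)
        k=cv2.convexHull(k)[:,0,:]
        w=ray(p,(k+.5)/4-.5,z)[:,:2]
        r=cv2.minAreaRect((w*1000).astype(np.float32))
        if n in('tin','large_tray','small_tray'):
            out[n]=r
            print(n,"rect",np.round(r[0],1),np.round(r[1],1),round(r[2],1))
        else:
            # centre of circle
            A=np.c_[2*w,np.ones(len(w))]; s=np.linalg.lstsq(A,(w**2).sum(1),rcond=None)[0]
            mec=cv2.minEnclosingCircle((w*1000).astype(np.float32))
            print(n,"circle",np.round(s[:2]*1000,1),"d",round(2000*np.sqrt(s[2]+s[0]**2+s[1]**2),1),"bbox",np.round((w.min(0)+w.max(0))*500,1),np.round(np.ptp(w,axis=0)*1000,1))
    if save: cv2.imwrite(save,vis)
    return out
E
python3 - <<'E'
from m import *
for c in ("wrist","top"):
    p=imaging.read_camera(c); print(c)
    meas(p,G.keys(),save=f"pics/m_{c}.png")
    v=cv2.imread(f"pics/m_{c}.png"); cv2.imwrite(f"pics/ms_{c}.png",cv2.resize(v,(800,500),interpolation=cv2.INTER_AREA))
E
```

```text
wrist
big_jar circle [ 447.3 -109.1] d 63.5 bbox [ 447.  -109.4] [63.7 61.9]
small_jar circle [456.   -5.3] d 43.4 bbox [455.9  -5.2] [43.3 42.9]
big_roll circle [652.7  -5.7] d 65.5 bbox [652.6  -5.6] [64.3 65.5]
small_roll circle [ 636.1 -110.4] d 45.4 bbox [ 636.2 -110.3] [44.5 45.4]
tin rect [625.  121.6] [136.4  51.2] 18.8
large_tray rect [538.6 362.1] [205.  187.3] 78.0
small_tray rect [ 520.1 -354. ] [154.5  76.6] 76.2
top
big_jar circle [419.2 -95.8] d 55.4 bbox [418.1 -94.9] [38.8 61.1]
small_jar circle [458.8  -3.2] d 59.4 bbox [456.7  -0.6] [67.9 34.7]
big_roll circle [653.1  -6.7] d 65.1 bbox [653.1  -6.8] [64.  64.7]
small_roll circle [ 636.5 -111.4] d 45.5 bbox [ 636.5 -111.4] [45.4 45.8]
tin rect [625.2 120.6] [136.7  49.8] 18.6
large_tray rect [539.1 363.1] [200.  186.4] 77.9
small_tray rect [ 497.1 -341. ] [169.2 128. ] 76.3
```

View pics/ms_wrist.png

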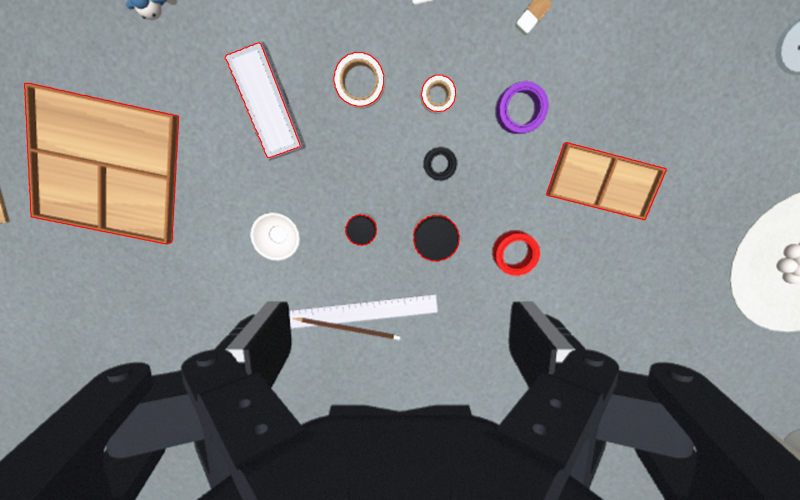

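View pics/ms_top.png

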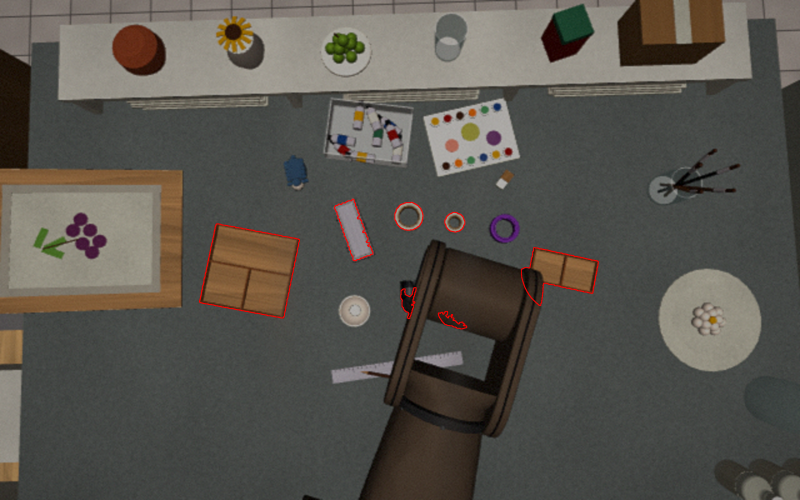

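The measurements from both cameras agree: tin yaw 18.7°, large tray yaw −12°, small tray about −13.8°. First I pick the large jar.

Run:
```python
from m import *
go(.4473,-.1092,.12,-90);
```

```text
q6 will be 76
shift [-0.348  0.322  1.863] turn [ 0.     0.001 -0.001] dist 0.288
```

```bash
python3 -m crank '[[-0.348,0.322,0.93,0,0,0,1],[-0.348,0.322,0.93,0,0,0,1],[-0.348,0.322,0.93,0,0,0,1],[-0.348,0.322,0.93,0,0,0,1]]'
python3 -m crank '[[0,0,0.93,0,0,0,1],[0,0,0.93,0,0,0,1],[0,0,0.93,0,0,0,1],[0,0,0.93,0,0,0,1]]'
python3 - <<'E'
from m import *
show(); go(.4473,-.1092,.012,-90)
p=imaging.read_camera("wrist"); cv2.imwrite("pics/w2.png",p["pixels"][:,:,::-1])
meas(p,["big_jar"])
E
```

```text
time: 3.5
eef_pos: [0.4424, -0.1083, 0.2523]
tcp_rot: [1.0, -0.002, -0.007, -0.003]
contact_force: [0.2, 0.6, -0.9]
opening: 0.999
time: 3.9
eef_pos: [0.4454, -0.1074, 0.1171]
tcp_rot: [1.0, -0.0, -0.004, -0.002]
contact_force: [0.3, 1.0, 0.0]
opening: 1.001
 t 3.9 pos [ 0.4454 -0.1074  0.1171] jaw -90.1 tilt 0.56 F [0.3 1.  0. ] op 1.001 q6 1.11
q6 will be 76
shift [0.019 0.015 0.7  ] turn [-0.003  0.005 -0.001] dist 0.105
big_jar circle [ 447.4 -109.8] d 63.0 bbox [ 447.6 -109.9] [63.7 61.7]
```

View pics/w2.png

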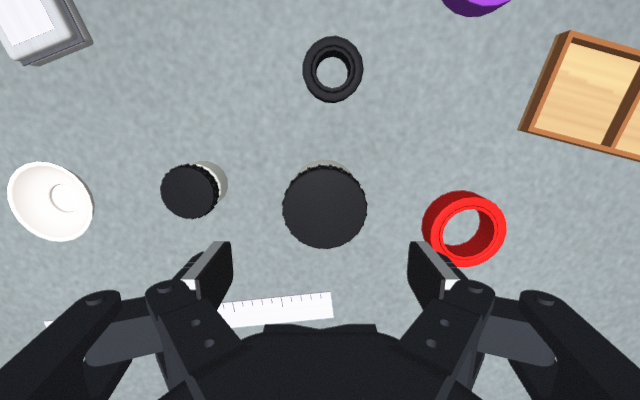

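```bash
python3 -m crank '[[-0.003,0.012,0.36,0,0,0,1],[-0.003,0.012,0.6,0,0,0,1],[-0.003,0.012,0.727,0,0,0,1],[-0.003,0.012,0.727,0,0,0,1],[-0.003,0.012,0.727,0,0,0,1]]' 60
python3 - <<'E'
from m import *
show()
E
python3 -m crank '[[0,0,0,0,0,0,0],[0,0,0,0,0,0,0],[0,0,0,0,0,0,0],[0,0,0,0,0,0,0],[0,0,0,0,0,0,0],[0,0,0,0,0,0,0],[0,0,0,0,0,0,0]]' 60
python3 - <<'E'
from m import *
show()
E
```

```text
time: 4.45
eef_pos: [0.4507, -0.1117, 0.015]
tcp_rot: [1.0, 0.0, 0.003, 0.001]
contact_force: [0.1, -0.5, 0.8]
opening: 0.997
 t 4.45 pos [ 0.4507 -0.1117  0.015 ] jaw -90.0 tilt 0.32 F [ 0.1 -0.5  0.8] op 0.997 q6 1.11
time: 5.15
eef_pos: [0.45, -0.1113, 0.0149]
tcp_rot: [1.0, 0.0, 0.002, 0.001]
contact_force: [-1.0, 1.2, 7.1]
opening: 0.709
 t 5.15 pos [ 0.45   -0.1113  0.0149] jaw -90.0 tilt 0.3 F [-1.   1.2  7.1] op 0.709 q6 1.11
```

```bash
python3 -m crank '[[0,0,-0.2,0,0,0,0],[0,0,-0.5,0,0,0,0],[0,0,-0.8,0,0,0,0],[0,0,-0.9,0,0,0,0],[0,0,-0.9,0,0,0,0]]' 60
python3 -m crank '[[0.096,-0.25,0,0,0,0,0],[0.096,-0.5,0,0,0,0,0],[0.096,-0.75,0,0,0,0,0],[0.096,-0.888,0,0,0,0,0]]'
python3 -m crank '[[0.096,-0.25,0,0,0,0,0],[0.096,-0.5,0,0,0,0,0],[0.096,-0.75,0,0,0,0,0],[0.096,-0.888,0,0,0,0,0]]'
python3 -m crank '[[0.096,-0.25,0,0,0,0,0],[0.096,-0.5,0,0,0,0,0],[0.096,-0.75,0,0,0,0,0],[0.096,-0.888,0,0,0,0,0],[0.096,-0.888,0,0,0,0,0]]'
python3 - <<'E'
from m import *
show()
p=imaging.read_camera("wrist"); cv2.imwrite("pics/w3.png",p["pixels"][:,:,::-1])
E
```

```text
time: 5.65
eef_pos: [0.4501, -0.1113, 0.1515]
tcp_rot: [1.0, 0.0, 0.004, 0.002]
contact_force: [-0.3, 0.6, -1.4]
opening: 0.713
time: 6.05
eef_pos: [0.4604, 0.0253, 0.1451]
tcp_rot: [1.0, 0.001, -0.002, -0.001]
contact_force: [-0.7, -0.1, -1.6]
opening: 0.712
time: 6.45
eef_pos: [0.4748, 0.1584, 0.1452]
tcp_rot: [1.0, 0.001, -0.002, -0.0]
contact_force: [0.7, -0.1, -0.9]
opening: 0.715
time: 6.95
eef_pos: [0.4892, 0.2913, 0.1451]
tcp_rot: [1.0, 0.002, -0.001, 0.0]
contact_force: [0.3, -0.1, -0.0]
opening: 0.711
 t 6.95 pos [0.4892 0.2913 0.1451] jaw -89.8 tilt 0.16 F [ 0.3 -0.1 -0. ] op 0.711 q6 1.93
```

View pics/w3.png

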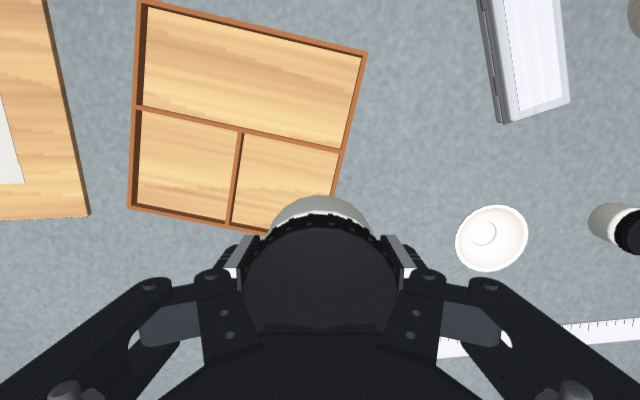

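The jar is held and the tray is in view at (130–366, 0–235). I'll overlay the tray model to refine its pose.

```bash
cat >> m.py <<'E'
def trayfit(p,name,X0,save):
    """refine (x,y,yaw): outer top rim corners vs wood segmentation; maximise edge agreement by mask IoU of rendered outer hull"""
    from scipy.optimize import minimize
    hx,hy=(.093,.098) if name=="large_tray" else (.038,.074)
    img=cv2.GaussianBlur(p["pixels"],(3,3),0).astype(np.float32)
    S=4; im4=cv2.resize(img,None,fx=S,fy=S,interpolation=cv2.INTER_CUBIC)
    wood=((im4[:,:,0]-im4[:,:,2])>15).astype(np.uint8)
    box=np.array([[a*hx,b*hy,z] for a in(-1,1) for b in(-1,1) for z in(0,.014)])
    def hull(X):
        c,s=np.cos(X[2]),np.sin(X[2])
        W=np.c_[X[0]+box[:,0]*c-box[:,1]*s, X[1]+box[:,0]*s+box[:,1]*c, box[:,2]]
        return cv2.convexHull(((proj(p,W)+.5)*S-.5).astype(np.float32))
    lim=np.zeros_like(wood); h0=hull(X0); cc=h0.mean(0); cv2.fillPoly(lim,[np.round(cc+(h0-cc)*1.1).astype(np.int32)],1)
    wood=wood*lim
    def cost(v):
        X=np.array(X0)+np.array(v)*[.001,.001,.01]
        m=np.zeros_like(wood); cv2.fillPoly(m,[np.round(hull(X)*16).astype(np.int32)],1,shift=4)
        return float((m!=wood).sum())/wood.sum()
    r=minimize(cost,[0,0,0],method="Nelder-Mead",options=dict(initial_simplex=[[0,0,0],[4,0,0],[0,4,0],[0,0,4]],xatol=.02,fatol=1e-6))
    X=np.array(X0)+r.x*[.001,.001,.01]
    print(name,"fit xy",np.round(X[:2],4),"yaw",round(float(np.degrees(X[2])),2),"mismatch",round(r.fun,4))
    v=p["pixels"][:,:,::-1].copy(); cv2.polylines(v,[np.round((hull(X)+.5)/S-.5).astype(np.int32)],True,(255,0,0),1)
    cv2.imwrite(save,v); return X
E
python3 - <<'E'
from m import *
p=imaging.read_camera("top"); trayfit(p,"large_tray",[.5395,.3655,-.209],"pics/tf_top.png")
p=imaging.read_camera("wrist"); trayfit(p,"large_tray",[.5395,.3655,-.209],"pics/tf_w.png")
show()
E
```

```text
large_tray fit xy [0.5403 0.366 ] yaw -12.21 mismatch 0.3022
large_tray fit xy [0.5398 0.3665] yaw -12.14 mismatch 0.0584
 t 7.1 pos [0.4898 0.2886 0.1455] jaw -90.0 tilt 0.15 F [ 0.4 -0.4 -2.2] op 0.708 q6 1.92
```

View pics/tf_w.png

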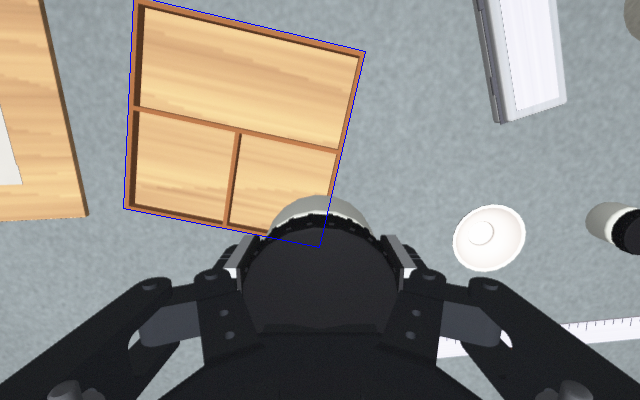

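```bash
python3 -m crank '[[0.12,-0.25,0,0,0,0,0],[0.12,-0.5,0,0,0,0,0],[0.12,-0.75,0,0,0,0,0],[0.12,-0.885,0,0,0,0,0],[0.12,-0.885,0.3,0,0,0,0],[0.12,-0.885,0.6,0,0,0,0],[0.12,-0.885,0.6,0,0,0,0],[0.12,-0.885,0.6,0,0,0,0]]'
python3 - <<'E'
from m import *
show(); go(.508,.4214,.0189,-90)
p=imaging.read_camera("wrist"); cv2.imwrite("pics/w4.png",p["pixels"][:,:,::-1])
E
```

```text
time: 7.9
eef_pos: [0.5082, 0.4207, 0.056]
tcp_rot: [1.0, -0.0, -0.001, 0.001]
contact_force: [0.7, 0.5, 0.0]
opening: 0.712
 t 7.9 pos [0.5082 0.4207 0.056 ] jaw -90.0 tilt 0.18 F [0.7 0.5 0. ] op 0.712 q6 2.11
q6 will be 130
shift [-0.    -0.005  0.247] turn [ 0.001  0.002 -0.001] dist 0.037
```

View pics/w4.png

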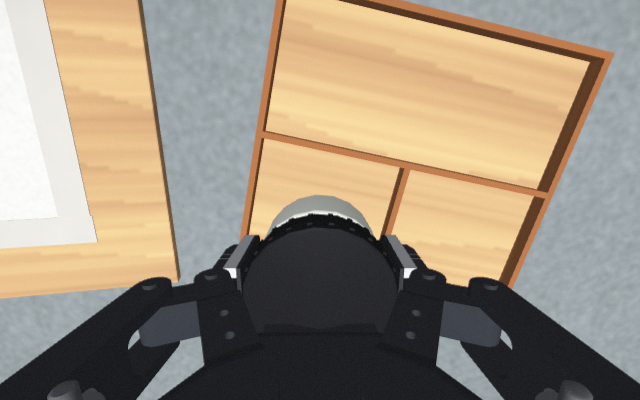

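```bash
python3 -m crank '[[0,0,0.1,0,0,0,0],[0,0,0.18,0,0,0,0],[0,0,0.21,0,0,0,0],[0,0,0.23,0,0,0,0],[0,0,0.24,0,0,0,0],[0,0,0.24,0,0,0,0]]'
python3 - <<'E'
from m import *
show()
E
```

```text
time: 8.55
eef_pos: [0.5085, 0.4223, 0.0209]
tcp_rot: [1.0, 0.0, -0.0, -0.0]
contact_force: [-0.0, 0.2, -1.8]
opening: 0.717
 t 8.55 pos [0.5085 0.4223 0.0209] jaw -90.0 tilt 0.0 F [-0.   0.2 -1.8] op 0.717 q6 2.11
```

```bash
python3 -m crank '[[0,0,0.007,0,0,0,0],[0,0,0.01,0,0,0,0],[0,0,0.013,0,0,0,0],[0,0,0.016,0,0,0,0]]'
python3 -m crank '[[0,0,0.003,0,0,0,0],[0,0,0.003,0,0,0,0]]'
```

```text
time: 8.95
eef_pos: [0.5086, 0.4223, 0.0191]
tcp_rot: [1.0, 0.0, 0.0, -0.0]
contact_force: [-1.3, -1.0, 2.8]
opening: 0.716
time: 9.15
eef_pos: [0.5087, 0.4223, 0.019]
tcp_rot: [1.0, 0.0, 0.0, 0.0]
contact_force: [-3.2, -1.8, 5.5]
opening: 0.71
```

Contact is felt at the expected height, so I release and lift.

```bash
python3 -m crank '[[0,0,0,0,0,0,0.78],[0,0,0,0,0,0,0.9],[0,0,0,0,0,0,1],[0,0,0,0,0,0,1],[0,0,-0.15,0,0,0,1],[0,0,-0.45,0,0,0,1],[0,0,-0.75,0,0,0,1],[0,0,-1,0,0,0,1],[0,0,-1,0,0,0,1]]'
python3 -m crank '[[0,0,-0.3,0,0,0,1],[0,0,-0.6,0,0,0,1],[0,0.2,-0.6,0,0,0,1],[0,0.4,-0.6,0,0,0,1],[0,0.4,-0.6,0,0,0,1]]'
python3 - <<'E'
from m import *
show()
p=imaging.read_camera("wrist"); cv2.imwrite("pics/w5.png",p["pixels"][:,:,::-1])
trayfit(p,"large_tray",[.5395,.3655,-.209],"pics/tf_w5.png")
meas(p,["big_roll"])
go(.6528,-.006,.12,-90)
E
```

```text
time: 10.05
eef_pos: [0.5121, 0.4244, 0.1765]
tcp_rot: [1.0, 0.0, 0.006, -0.004]
contact_force: [-0.8, 0.1, 0.9]
opening: 1.0
time: 10.55
eef_pos: [0.5086, 0.3597, 0.2576]
tcp_rot: [1.0, -0.001, -0.0, 0.001]
contact_force: [-0.5, -0.2, -0.8]
opening: 0.999
 t 10.55 pos [0.5086 0.3597 0.2576] jaw -90.1 tilt 0.08 F [-0.5 -0.2 -0.8] op 0.999 q6 2.03
large_tray fit xy [0.5395 0.3655] yaw -11.96 mismatch 0.1217
big_roll circle [652.4  -5.2] d 48.4 bbox [652.4  -0.8] [48.6 39.3]
q6 will be 89
shift [0.967 2.445 0.915] turn [ 0.     0.001 -0.001] dist 0.418
```

View pics/tf_w5.png

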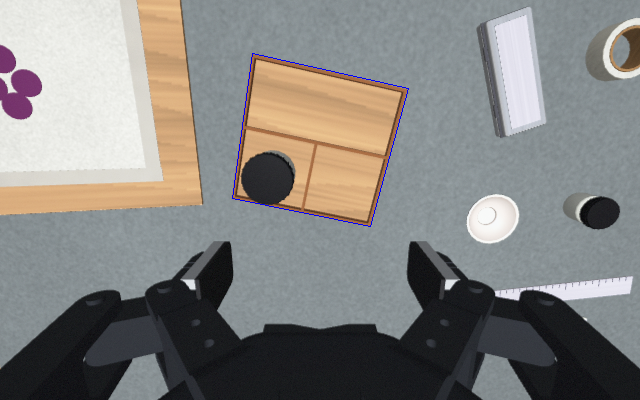

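The large jar is standing in the left square compartment at pixel (268,178), and the tray fit is good. Next, the cream large roll, gripped with jaw angle −57° so it goes in along the compartment's diagonal.

```bash
python3 -m crank '[[0.322,0.815,0.305,0,0,0,1],[0.322,0.815,0.305,0,0,0,1],[0.322,0.815,0.305,0,0,0,1]]'
python3 -m crank '[[0.322,0.815,0.305,0,0,0,1],[0.322,0.815,0.305,0,0,0,1],[0.322,0.815,0.305,0,0,0,1]]'
python3 -m crank '[[0.322,0.815,0.305,0,0,-0.367,1],[0.322,0.815,0.305,0,0,-0.367,1],[0.322,0.815,0.305,0,0,-0.367,1],[0.322,0.815,0.305,0,0,-0.367,1],[0.322,0.815,0.305,0,0,-0.367,1],[0.322,0.815,0.305,0,0,-0.367,1]]'
python3 - <<'E'
from m import *
show()
p=imaging.read_camera("wrist"); cv2.imwrite("pics/w6.png",p["pixels"][:,:,::-1])
meas(p,["big_roll"])
go(.6525,-.006,.004,-57)
E
```

```text
time: 10.9
eef_pos: [0.557, 0.239, 0.2104]
tcp_rot: [1.0, 0.001, -0.001, 0.0]
contact_force: [1.3, 0.8, -0.3]
opening: 1.003
time: 11.2
eef_pos: [0.6057, 0.1163, 0.1645]
tcp_rot: [1.0, 0.0, -0.001, -0.0]
contact_force: [0.4, -0.2, 0.5]
opening: 0.996
time: 11.8
eef_pos: [0.6537, -0.0036, 0.1201]
tcp_rot: [0.959, 0.284, -0.0, -0.0]
contact_force: [-0.2, -0.6, 0.3]
opening: 1.002
 t 11.8 pos [ 0.6537 -0.0036  0.1201] jaw -57.1 tilt 0.05 F [-0.2 -0.6  0.3] op 1.002 q6 0.83
big_roll circle [652.8  -5.8] d 65.1 bbox [652.7  -5.6] [65. 65.]
q6 will be 56
shift [-0.017  0.011  0.777] turn [-0. -0.  0.] dist 0.117
```

View pics/w6.png

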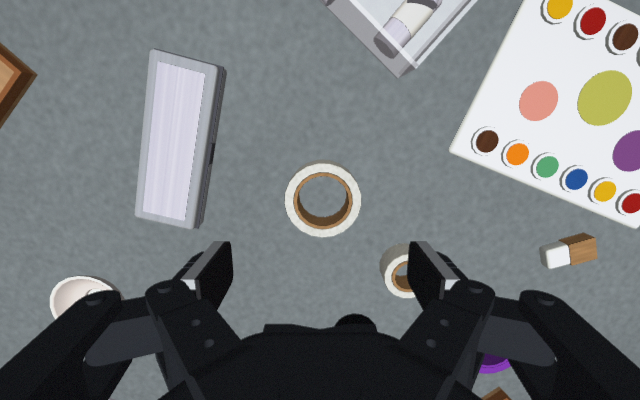

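```bash
python3 -m crank '[[-0.014,0.012,0.3,0,0,0,1],[-0.014,0.012,0.55,0,0,0,1],[-0.014,0.012,0.7,0,0,0,1],[-0.014,0.012,0.76,0,0,0,1],[-0.014,0.012,0.76,0,0,0,1]]' 60
python3 - <<'E'
from m import *
show(); go(.6527,-.0058,.004,-57)
E
```

```text
time: 12.35
eef_pos: [0.6521, -0.006, 0.0057]
tcp_rot: [0.959, 0.285, -0.001, -0.001]
contact_force: [0.2, 0.3, 0.2]
opening: 0.997
 t 12.35 pos [ 0.6521 -0.006   0.0057] jaw -56.9 tilt 0.13 F [0.2 0.3 0.2] op 0.997 q6 0.83
q6 will be 56
shift [0.004 0.001 0.011] turn [-0.001  0.001  0.001] dist 0.002
```

```bash
python3 -m crank '[[0,0,0,0,0,0,0],[0,0,0,0,0,0,0],[0,0,0,0,0,0,0],[0,0,0,0,0,0,0],[0,0,0,0,0,0,0],[0,0,0,0,0,0,0]]' 60
python3 - <<'E'
from m import *
show()
E
python3 -m crank '[[0,0,-0.2,0,0,0,0],[0,0,-0.5,0,0,0,0],[0,0,-0.8,0,0,0,0],[0,0,-0.8,0,0,0,0]]' 60
python3 - <<'E'
from m import *
show()
p=imaging.read_camera("wrist"); cv2.imwrite("pics/w7.png",p["pixels"][:,:,::-1])
go(.4876,.3276,.126,-57)
E
```

```text
time: 12.95
eef_pos: [0.6552, -0.0074, 0.0098]
tcp_rot: [0.959, 0.284, 0.002, 0.001]
contact_force: [0.2, 0.9, 6.4]
opening: 0.734
 t 12.95 pos [ 0.6552 -0.0074  0.0098] jaw -56.9 tilt 0.3 F [0.2 0.9 6.4] op 0.734 q6 0.83
time: 13.35
eef_pos: [0.6579, -0.0079, 0.1362]
tcp_rot: [0.959, 0.285, 0.007, 0.004]
contact_force: [1.3, 0.9, 0.0]
opening: 0.734
 t 13.35 pos [ 0.6579 -0.0079  0.1362] jaw -56.9 tilt 0.91 F [1.3 0.9 0. ] op 0.734 q6 0.83
q6 will be 91
shift [ 0.279 -2.485  0.028] turn [ 0.004 -0.005  0.001] dist 0.375
```

View pics/w7.png

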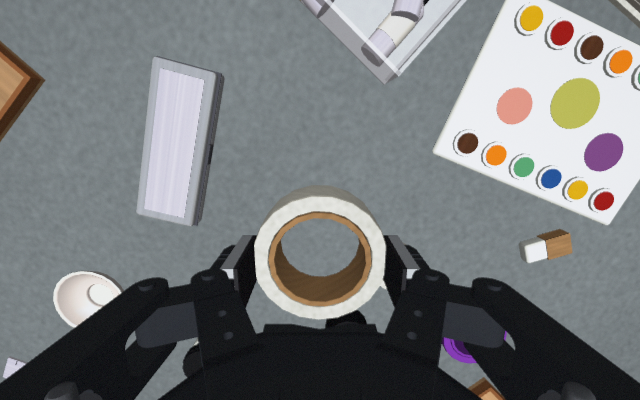

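```bash
python3 -m crank '[[0.093,-0.25,0,0,0,0,0],[0.093,-0.5,0,0,0,0,0],[0.093,-0.75,0,0,0,0,0],[0.093,-0.828,0,0,0,0,0]]'
python3 -m crank '[[0.093,-0.25,0,0,0,0,0],[0.093,-0.5,0,0,0,0,0],[0.093,-0.75,0,0,0,0,0],[0.093,-0.828,0,0,0,0,0]]'
python3 -m crank '[[0.093,-0.25,0,0,0,0,0],[0.093,-0.5,0,0,0,0,0],[0.093,-0.75,0,0,0,0,0],[0.093,-0.828,0,0,0,0,0],[0.093,-0.828,0,0,0,0,0],[0.093,-0.828,0,0,0,0,0]]'
python3 - <<'E'
from m import *
show()
go(.4876,.3276,.0138,-57)
p=imaging.read_camera("wrist"); cv2.imwrite("pics/w8.png",p["pixels"][:,:,::-1])
E
```

```text
time: 13.8
eef_pos: [0.5933, 0.107, 0.1243]
tcp_rot: [0.958, 0.286, -0.003, -0.001]
contact_force: [-0.6, -0.9, -0.6]
opening: 0.738
time: 14.2
eef_pos: [0.5382, 0.218, 0.1252]
tcp_rot: [0.958, 0.286, -0.002, -0.0]
contact_force: [-0.0, -0.2, -2.0]
opening: 0.734
time: 14.8
eef_pos: [0.4853, 0.327, 0.1263]
tcp_rot: [0.959, 0.284, -0.0, 0.0]
contact_force: [-0.6, -0.7, -0.7]
opening: 0.731
 t 14.8 pos [0.4853 0.327  0.1263] jaw -57.0 tilt 0.05 F [-0.6 -0.7 -0.7] op 0.731 q6 1.41
q6 will be 91
shift [0.015 0.004 0.75 ] turn [0.001 0.    0.   ] dist 0.113
```

View pics/w8.png

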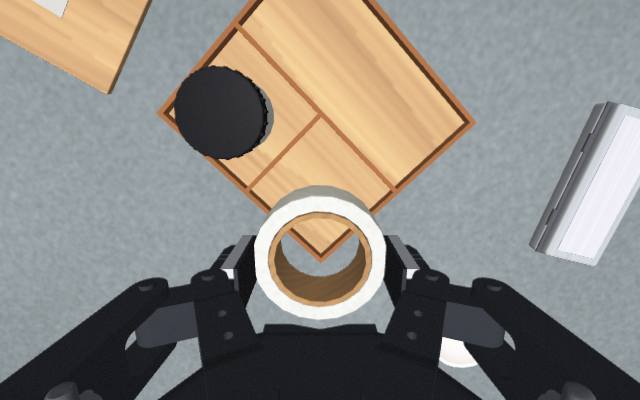

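```bash
python3 -m crank '[[0.015,0.004,0.25,0,0,0,0],[0.015,0.004,0.45,0,0,0,0],[0.015,0.004,0.58,0,0,0,0],[0.015,0.004,0.66,0,0,0,0],[0.015,0.004,0.69,0,0,0,0],[0.015,0.004,0.7,0,0,0,0]]'
python3 -m crank '[[0,0,0.01,0,0,0,0],[0,0,0.02,0,0,0,0],[0,0,0.03,0,0,0,0],[0,0,0.035,0,0,0,0],[0,0,0.035,0,0,0,0]]'
```

```text
time: 15.45
eef_pos: [0.4877, 0.3282, 0.0219]
tcp_rot: [0.959, 0.284, 0.0, 0.0]
contact_force: [0.1, 0.8, 0.3]
opening: 0.73
time: 15.95
eef_pos: [0.4869, 0.3288, 0.0167]
tcp_rot: [0.959, 0.285, 0.0, -0.0]
contact_force: [-0.4, 0.3, -0.4]
opening: 0.732
```

```bash
python3 -m crank '[[0,0,0.007,0,0,0,0],[0,0,0.013,0,0,0,0],[0,0,0.016,0,0,0,0],[0,0,0.016,0,0,0,0]]'
python3 -m crank '[[0,0,0.004,0,0,0,0],[0,0,0.007,0,0,0,0],[0,0,0.007,0,0,0,0]]'
```

```text
time: 16.35
eef_pos: [0.4868, 0.3286, 0.014]
tcp_rot: [0.959, 0.285, -0.0, -0.0]
contact_force: [0.4, 0.6, -0.8]
opening: 0.734
time: 16.65
eef_pos: [0.4869, 0.3287, 0.0139]
tcp_rot: [0.959, 0.285, -0.0, 0.0]
contact_force: [-3.3, -0.7, 5.2]
opening: 0.732
```

```bash
python3 -m crank '[[0,0,0,0,0,0,0.8],[0,0,0,0,0,0,0.85],[0,0,0,0,0,0,0.85],[0,0,0,0,0,0,0.85],[0,0,-0.15,0,0,0,0.85],[0,0,-0.45,0,0,0,1],[0,0,-0.75,0,0,0,1],[0,0,-1,0,0,0,1],[0,0,-1,0,0,0,1]]'
python3 - <<'E'
from m import *
show()
p=imaging.read_camera("wrist"); cv2.imwrite("pics/w9.png",p["pixels"][:,:,::-1])
go(.625,.1213,.12,-71.3)
E
```

```text
time: 17.55
eef_pos: [0.4907, 0.3305, 0.1707]
tcp_rot: [0.959, 0.285, 0.007, -0.001]
contact_force: [0.6, 0.2, 0.6]
opening: 1.0
 t 17.55 pos [0.4907 0.3305 0.1707] jaw -56.9 tilt 0.79 F [0.6 0.2 0.6] op 1.0 q6 1.41
q6 will be 82
shift [-1.000e-03  1.658e+00  3.160e-01] turn [ 0.    -0.005  0.16 ] dist 0.253
```

View pics/w9.png

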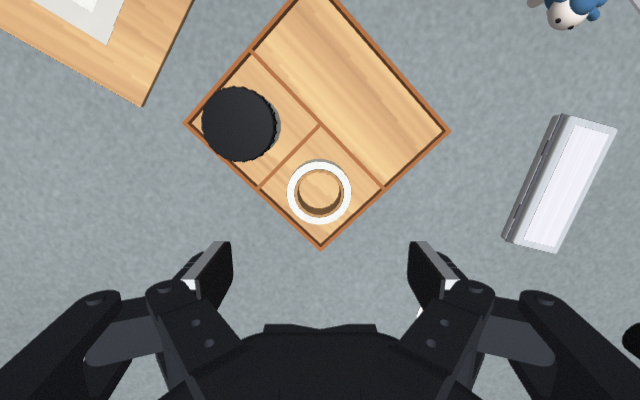

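The large roll is flat in the right square at pixel (319,191). The tin needs a tight finger fit in its compartment, so first I'll check how far the finger tips sit from the TCP at partial opening.

```bash
python3 -m crank '[[0,0.25,0,0,0,0,0.63],[0,0.5,0,0,0,0,0.63],[0,0.75,0.1,0,0,0.16,0.63],[0,0.83,0.15,0,0,0.16,0.63],[0,0.83,0.15,0,0,0.16,0.63]]'
python3 - <<'E'
from h import *
show()
p=imaging.read_camera("wrist"); c=p["pixels"][200:330,150:490]
cv2.imwrite("pics/w10.png",cv2.resize(c,None,fx=2.3,fy=2.3,interpolation=cv2.INTER_CUBIC)[:,:,::-1])
s,P,M=st()
for z in(-.015,0,.01):
  for x in (.011,-.011):
    T=np.array([[x,y,z] for y in(-.0425,-.027,.027)]); print(z,x,np.round(proj(p,P+T@M.T),0).tolist())
E
```

```text
time: 18.1
eef_pos: [0.5537, 0.2222, 0.1368]
tcp_rot: [0.987, 0.161, -0.003, 0.0]
contact_force: [-0.3, 0.1, 0.4]
opening: 0.628
 t 18.1 pos [0.5537 0.2222 0.1368] jaw -71.5 tilt 0.37 F [-0.3  0.1  0.4] op 0.628 q6 1.46
-0.015 0.011 [[228.0, 238.0], [261.0, 238.0], [377.0, 238.0]]
-0.015 -0.011 [[232.0, 280.0], [263.0, 280.0], [374.0, 280.0]]
0 0.011 [[237.0, 227.0], [267.0, 227.0], [371.0, 226.0]]
0 -0.011 [[240.0, 265.0], [269.0, 265.0], [369.0, 265.0]]
0.01 0.011 [[242.0, 220.0], [270.0, 220.0], [368.0, 220.0]]
0.01 -0.011 [[244.0, 257.0], [272.0, 257.0], [367.0, 256.0]]
```

View pics/w10.png

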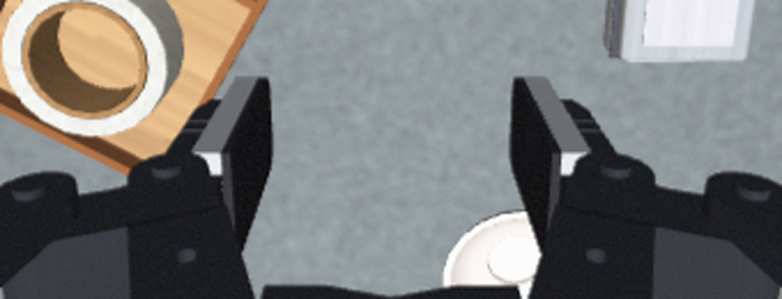

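At 0.63 opening the tips sit roughly 4–9 mm behind the TCP, so a TCP of about 6 mm at the tin keeps them above the 14 mm walls when placing. On to the tin.

Run:
```python
from m import *
p=imaging.read_camera("wrist"); meas(p,["tin"]); go(.625,.1213,.12,-71.3)
```

```text
tin rect [625.3 122.4] [135.5  50.3] 18.6
q6 will be 82
shift [0.229 0.803 0.125] turn [-0.     0.002  0.001] dist 0.127
```

```bash
python3 -m crank '[[0.229,0.4,0.12,0,0,0,1],[0.229,0.8,0.12,0,0,0,1],[0.229,0.8,0.12,0,0,0,1],[0.229,0.8,0.12,0,0,0,1],[0.229,0.8,0.12,0,0,0,1]]' 80
python3 - <<'E'
from m import *
show()
p=imaging.read_camera("wrist"); cv2.imwrite("pics/w11.png",p["pixels"][:,:,::-1])
meas(p,["tin"],save="pics/m11.png"); v=cv2.imread("pics/m11.png"); cv2.imwrite("pics/m11s.png",cv2.resize(v,(640,400),interpolation=cv2.INTER_AREA))
go(.6251,.1216,.006,-71.3)
E
```

```text
time: 18.7
eef_pos: [0.6255, 0.1224, 0.1225]
tcp_rot: [0.987, 0.163, -0.0, -0.0]
contact_force: [-0.9, 1.3, -0.2]
opening: 1.003
 t 18.7 pos [0.6255 0.1224 0.1225] jaw -71.3 tilt 0.04 F [-0.9  1.3 -0.2] op 1.003 q6 1.28
tin rect [625.4 121.8] [135.7  50.3] 18.7
q6 will be 82
shift [-0.003  0.009  0.777] turn [-0.     0.     0.001] dist 0.117
```

View pics/m11s.png

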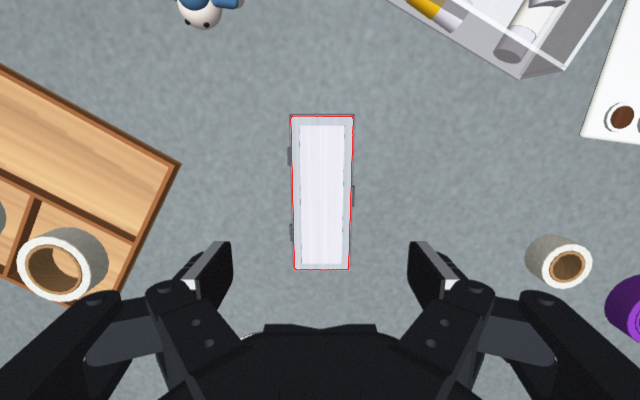

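```bash
python3 -m crank '[[0,0.007,0.3,0,0,0,1],[0,0.007,0.55,0,0,0,1],[0,0.007,0.7,0,0,0,1],[0,0.007,0.77,0,0,0,1],[0,0.007,0.77,0,0,0,1]]' 80
python3 - <<'E'
from m import *
show()
E
python3 -m crank '[[0,0,0,0,0,0,0],[0,0,0,0,0,0,0],[0,0,0,0,0,0,0],[0,0,0,0,0,0,0],[0,0,0,0,0,0,0],[0,0,0,0,0,0,0],[0,0,0,0,0,0,0]]' 80
python3 - <<'E'
from m import *
show()
E
python3 -m crank '[[0,0,-0.1,0,0,0,0],[0,0,-0.25,0,0,0,0],[0,0,-0.5,0,0,0,0],[0,0,-0.75,0,0,0,0],[0,0,-0.75,0,0,0,0]]'
python3 - <<'E'
from m import *
show(); go(.5865,.3556,.125,-12)
p=imaging.read_camera("wrist"); cv2.imwrite("pics/w12.png",p["pixels"][:,:,::-1])
E
```

```text
time: 19.25
eef_pos: [0.6244, 0.122, 0.0057]
tcp_rot: [0.987, 0.163, -0.002, -0.0]
contact_force: [-0.6, 0.8, 0.4]
opening: 0.993
 t 19.25 pos [0.6244 0.122  0.0057] jaw -71.2 tilt 0.18 F [-0.6  0.8  0.4] op 0.993 q6 1.28
time: 19.95
eef_pos: [0.6281, 0.1211, 0.0101]
tcp_rot: [0.987, 0.162, 0.002, -0.0]
contact_force: [-1.7, 2.1, 5.8]
opening: 0.583
 t 19.95 pos [0.6281 0.1211 0.0101] jaw -71.4 tilt 0.26 F [-1.7  2.1  5.8] op 0.583 q6 1.28
time: 20.45
eef_pos: [0.6305, 0.1207, 0.1277]
tcp_rot: [0.987, 0.162, 0.007, 0.001]
contact_force: [0.9, 0.0, -0.6]
opening: 0.58
 t 20.45 pos [0.6305 0.1207 0.1277] jaw -71.3 tilt 0.79 F [ 0.9  0.  -0.6] op 0.58 q6 1.28
q6 will be 43
shift [ 0.223 -1.578  0.014] turn [ 0.007 -0.006 -0.659] dist 0.239
```

View pics/w12.png

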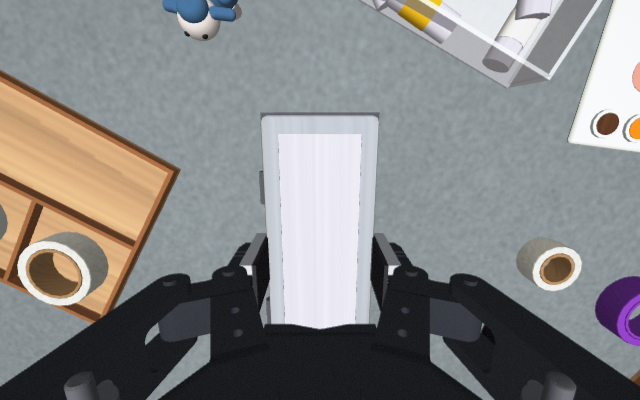

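```bash
python3 -m crank '[[0.05,-0.2,0,0,0,-0.09,0],[0.1,-0.4,0,0,0,-0.18,0],[0.11,-0.6,0,0,0,-0.27,0],[0.11,-0.79,0,0,0,-0.36,0],[0.11,-0.79,0,0,0,-0.45,0],[0.11,-0.79,0,0,0,-0.54,0],[0.11,-0.79,0,0,0,-0.62,0],[0.11,-0.79,0,0,0,-0.659,0],[0.11,-0.79,0,0,0,-0.659,0]]'
python3 - <<'E'
from m import *
show(); go(.5865,.3556,.12,-12)
E
```

```text
time: 21.4
eef_pos: [0.6023, 0.2378, 0.1173]
tcp_rot: [0.777, 0.629, -0.002, -0.001]
contact_force: [0.3, -0.1, -2.6]
opening: 0.58
 t 21.4 pos [0.6023 0.2378 0.1173] jaw -12.0 tilt 0.23 F [ 0.3 -0.1 -2.6] op 0.58 q6 0.43
q6 will be 43
shift [ 0.746 -0.267 -0.018] turn [-0.002  0.001 -0.   ] dist 0.119
```

```bash
python3 -m crank '[[0.25,-0.09,0,0,0,0,0],[0.5,-0.18,0,0,0,0,0],[0.7,-0.25,0,0,0,0,0],[0.746,-0.267,0,0,0,0,0],[0.746,-0.267,0.2,0,0,0,0],[0.746,-0.267,0.4,0,0,0,0],[0.746,-0.267,0.4,0,0,0,0],[0.746,-0.267,0.4,0,0,0,0]]'
python3 - <<'E'
from m import *
show(); go(.5865,.3556,.0141,-12)
p=imaging.read_camera("wrist"); cv2.imwrite("pics/w13.png",p["pixels"][:,:,::-1])
E
```

```text
time: 22.2
eef_pos: [0.5871, 0.355, 0.0583]
tcp_rot: [0.778, 0.629, -0.002, -0.0]
contact_force: [-0.5, 0.6, -1.2]
opening: 0.585
 t 22.2 pos [0.5871 0.355  0.0583] jaw -12.1 tilt 0.19 F [-0.5  0.6 -1.2] op 0.585 q6 0.61
q6 will be 43
shift [ 0.003 -0.004  0.294] turn [-0.002  0.001 -0.001] dist 0.044
```

View pics/w13.png

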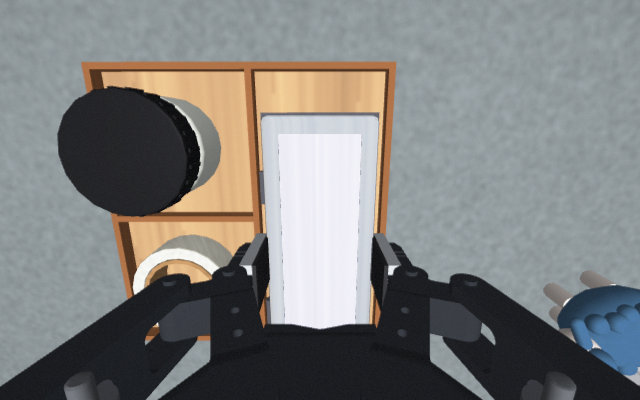

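```bash
python3 -m crank '[[0.003,-0.004,0.1,0,0,0,0],[0.003,-0.004,0.18,0,0,0,0],[0.003,-0.004,0.24,0,0,0,0],[0.003,-0.004,0.25,0,0,0,0],[0.003,-0.004,0.25,0,0,0,0]]'
python3 -m crank '[[0,0,0.01,0,0,0,0],[0,0,0.02,0,0,0,0],[0,0,0.03,0,0,0,0],[0,0,0.03,0,0,0,0]]'
python3 - <<'E'
from m import *
show()
p=imaging.read_camera("wrist"); cv2.imwrite("pics/w14.png",p["pixels"][:,:,::-1])
E
```

```text
time: 22.75
eef_pos: [0.587, 0.3563, 0.0212]
tcp_rot: [0.777, 0.629, -0.001, -0.0]
contact_force: [0.6, -0.2, -2.3]
opening: 0.581
time: 23.15
eef_pos: [0.5874, 0.3565, 0.0176]
tcp_rot: [0.777, 0.629, -0.0, -0.0]
contact_force: [-0.6, 0.3, -2.4]
opening: 0.581
 t 23.15 pos [0.5874 0.3565 0.0176] jaw -12.0 tilt 0.01 F [-0.6  0.3 -2.4] op 0.581 q6 0.61
```

View pics/w14.png

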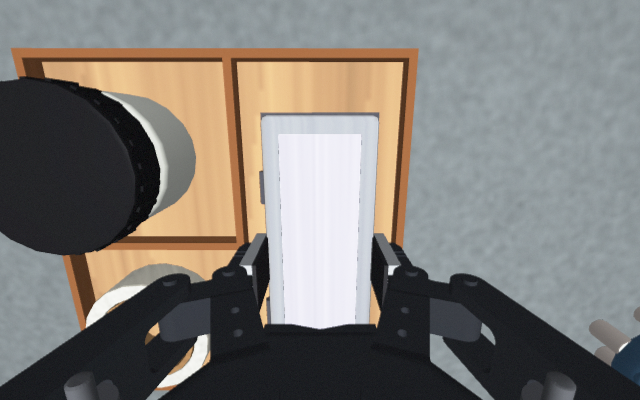

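```bash
python3 -m crank '[[0,0,0.01,0,0,0,0],[0,0,0.016,0,0,0,0],[0,0,0.02,0,0,0,0],[0,0,0.02,0,0,0,0]]'
python3 -m crank '[[0,0,0.004,0,0,0,0],[0,0,0.007,0,0,0,0],[0,0,0.009,0,0,0,0]]'
```

```text
time: 23.6
eef_pos: [0.5874, 0.3565, 0.0144]
tcp_rot: [0.777, 0.629, -0.0, -0.0]
contact_force: [-0.1, -0.7, -2.1]
opening: 0.584
time: 23.9
eef_pos: [0.5875, 0.3566, 0.0141]
tcp_rot: [0.777, 0.629, -0.0, 0.0]
contact_force: [-2.4, -1.7, 4.0]
opening: 0.584
```

```bash
python3 -m crank '[[0,0,0,0,0,0,0.65],[0,0,0,0,0,0,0.7],[0,0,0,0,0,0,0.7],[0,0,0,0,0,0,0.7],[0,0,-0.1,0,0,0,0.7],[0,0,-0.3,0,0,0,0.8],[0,0,-0.6,0,0,0,1],[0,0,-0.9,0,0,0,1],[0,0,-1,0,0,0,1],[0,0,-1,0,0,0,1]]'
python3 - <<'E'
from m import *
show(); go(.456,-.0053,.15,-90)
p=imaging.read_camera("wrist"); cv2.imwrite("pics/w15.png",p["pixels"][:,:,::-1])
E
```

```text
time: 24.9
eef_pos: [0.5897, 0.3576, 0.1688]
tcp_rot: [0.777, 0.629, 0.004, 0.001]
contact_force: [0.9, 0.4, -1.0]
opening: 1.002
 t 24.9 pos [0.5897 0.3576 0.1688] jaw -12.0 tilt 0.52 F [ 0.9  0.4 -1. ] op 1.002 q6 0.61
q6 will be 89
shift [-2.552 -0.369  0.109] turn [ 0.002 -0.006  0.866] dist 0.387
```

View pics/w15.png

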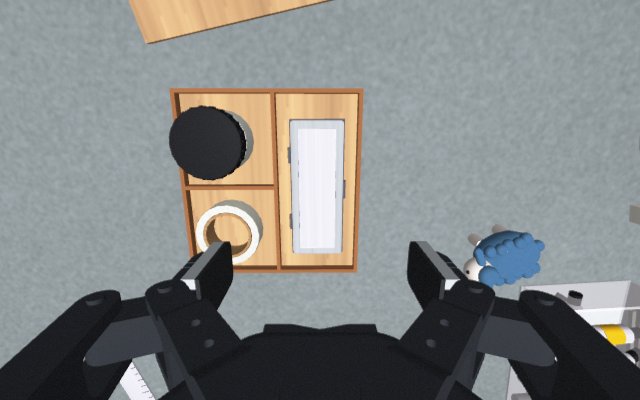

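The large kit is complete: jar, roll and tin are each in their own compartment, with the tin at pixels (290–345, 120–255). Next is the small jar, keeping jaw −12°.

```bash
python3 -m crank '[[-0.85,-0.123,0.036,0,0,0,1],[-0.85,-0.123,0.036,0,0,0,1],[-0.85,-0.123,0.036,0,0,0,1]]' 50
python3 -m crank '[[-0.85,-0.123,0.036,0,0,0,1],[-0.85,-0.123,0.036,0,0,0,1],[-0.85,-0.123,0.036,0,0,0,1]]'
python3 -m crank '[[-0.85,-0.123,0.036,0,0,0,1],[-0.85,-0.123,0.036,0,0,0,1],[-0.85,-0.123,0.036,0,0,0,1],[-0.85,-0.123,0.036,0,0,0,1],[-0.85,-0.123,0.036,0,0,0,1]]'
python3 - <<'E'
from m import *
show()
p=imaging.read_camera("wrist"); cv2.imwrite("pics/w16.png",p["pixels"][:,:,::-1])
meas(p,["small_jar"]); go(.456,-.0053,.012,-12)
E
```

```text
time: 25.25
eef_pos: [0.5394, 0.2329, 0.1535]
tcp_rot: [0.777, 0.629, -0.004, -0.001]
contact_force: [0.7, 0.2, 0.0]
opening: 0.999
time: 25.55
eef_pos: [0.4946, 0.1124, 0.1487]
tcp_rot: [0.778, 0.629, -0.003, -0.002]
contact_force: [0.4, 0.2, -1.1]
opening: 0.998
time: 26.05
eef_pos: [0.4522, -0.0061, 0.1449]
tcp_rot: [0.778, 0.628, -0.001, -0.002]
contact_force: [0.3, -0.0, -0.0]
opening: 0.997
 t 26.05 pos [ 0.4522 -0.0061  0.1449] jaw -12.1 tilt 0.24 F [ 0.3 -0.  -0. ] op 0.997 q6 -0.03
small_jar circle [454.9  -3.3] d 43.0 bbox [454.8  -3.2] [42.4 43.7]
q6 will be 11
shift [0.006 0.024 0.889] turn [-0.002 -0.    -0.001] dist 0.133
```

View pics/w16.png

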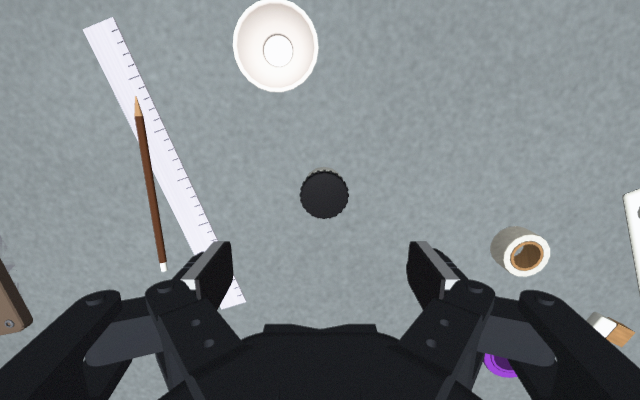

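```bash
python3 -m crank '[[0.016,0.019,0.3,0,0,0,1],[0.016,0.019,0.6,0,0,0,1],[0.016,0.019,0.8,0,0,0,1],[0.016,0.019,0.88,0,0,0,1],[0.016,0.019,0.88,0,0,0,1]]' 50
python3 - <<'E'
from m import *
show()
E
python3 -m crank '[[0,0,0,0,0,0,0],[0,0,0,0,0,0,0],[0,0,0,0,0,0,0],[0,0,0,0,0,0,0],[0,0,0,0,0,0,0],[0,0,0,0,0,0,0],[0,0,0,0,0,0,0],[0,0,0,0,0,0,0]]' 50
python3 - <<'E'
from m import *
show()
E
python3 -m crank '[[0,0,-0.1,0,0,0,0],[0,0,-0.25,0,0,0,0],[0,0,-0.5,0,0,0,0],[0,0,-0.75,0,0,0,0],[0,0,-0.9,0,0,0,0],[0,0,-0.9,0,0,0,0]]'
python3 - <<'E'
from m import *
show(); go(.5,-.25,.145,-14)
p=imaging.read_camera("wrist"); cv2.imwrite("pics/w17.png",p["pixels"][:,:,::-1])
E
```

```text
time: 26.6
eef_pos: [0.4555, -0.003, 0.0131]
tcp_rot: [0.777, 0.63, -0.001, -0.002]
contact_force: [0.1, -0.5, 0.4]
opening: 0.999
 t 26.6 pos [ 0.4555 -0.003   0.0131] jaw -11.9 tilt 0.29 F [ 0.1 -0.5  0.4] op 0.999 q6 -0.02
time: 27.4
eef_pos: [0.4583, -0.0045, 0.0169]
tcp_rot: [0.777, 0.629, 0.001, 0.001]
contact_force: [-1.6, -0.2, 6.7]
opening: 0.472
 t 27.4 pos [ 0.4583 -0.0045  0.0169] jaw -12.0 tilt 0.17 F [-1.6 -0.2  6.7] op 0.472 q6 -0.02
time: 28.0
eef_pos: [0.4598, -0.005, 0.1547]
tcp_rot: [0.777, 0.629, 0.003, 0.004]
contact_force: [0.1, 0.3, 0.1]
opening: 0.47
 t 28.0 pos [ 0.4598 -0.005   0.1547] jaw -12.0 tilt 0.57 F [0.1 0.3 0.1] op 0.47 q6 -0.02
q6 will be -13
shift [-1.542  0.602  0.071] turn [0.006 0.    0.022] dist 0.248
```

View pics/w17.png

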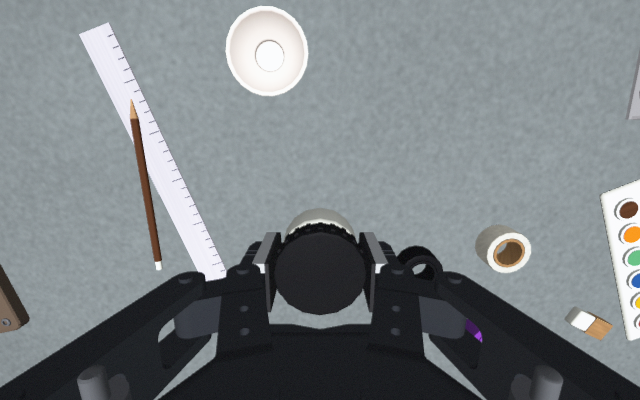

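```bash
python3 -m crank '[[-0.25,0.05,-0.1,0,0,0,0],[-0.5,0.1,-0.1,0,0,0,0],[-0.707,0.15,-0.1,0,0,0,0]]'
python3 -m crank '[[-0.25,0.05,-0.1,0,0,0,0],[-0.5,0.1,-0.1,0,0,0,0],[-0.707,0.15,-0.1,0,0,0,0]]'
python3 -m crank '[[-0.25,0.05,-0.1,0,0,0.1,0],[-0.5,0.1,-0.1,0,0,0.2,0],[-0.707,0.15,-0.1,0,0,0.3,0],[-0.707,0.15,-0.1,0,0,0.4,0],[-0.707,0.15,-0.1,0,0,0.5,0],[-0.707,0.15,-0.1,0,0,0.6,0],[-0.707,0.15,-0.1,0,0,0.7,0],[-0.707,0.15,-0.1,0,0,0.8,0],[-0.707,0.15,-0.1,0,0,0.9,0],[-0.707,0.15,-0.1,0,0,1,0],[-0.707,0.15,-0.1,0,0,1,0],[-0.707,0.15,-0.1,0,0,1,0]]'
python3 - <<'E'
from m import *
show()
p=imaging.read_camera("wrist")
X=trayfit(p,"small_tray",[.520,-.357,-.24],"pics/tf_s.png")
E
```

```text
time: 28.35
eef_pos: [0.4558, -0.1136, 0.1634]
tcp_rot: [0.777, 0.629, -0.001, -0.001]
contact_force: [0.5, 0.5, -0.3]
opening: 0.475
time: 28.65
eef_pos: [0.4557, -0.2225, 0.1782]
tcp_rot: [0.778, 0.629, -0.0, -0.001]
contact_force: [-0.1, -0.5, -0.2]
opening: 0.474
time: 29.85
eef_pos: [0.4557, -0.3287, 0.1923]
tcp_rot: [0.994, -0.105, -0.002, -0.001]
contact_force: [-0.9, -0.7, 0.1]
opening: 0.469
 t 29.85 pos [ 0.4557 -0.3287  0.1923] jaw -102.0 tilt 0.25 F [-0.9 -0.7  0.1] op 0.469 q6 0.98
small_tray fit xy [ 0.5197 -0.3569] yaw -13.94 mismatch 0.0191
```

View pics/tf_s.png

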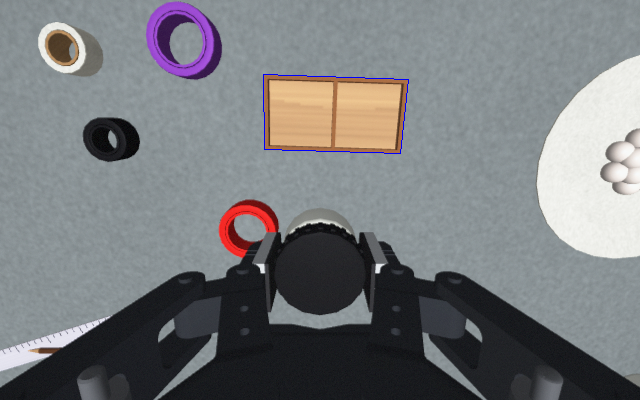

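The small tray fit is very tight. I'll place the small jar in the far (−y) compartment at (0.511, −0.392).

Run:
```python
from m import *
go(.511,-.3918,.06,-104)
```

```text
q6 will be 67
shift [0.449 0.337 0.883] turn [-0.001  0.002  0.023] dist 0.157
```

```bash
python3 -m crank '[[0.2,0.15,0.1,0,0,0.02,0],[0.449,0.337,0.2,0,0,0.02,0],[0.449,0.337,0.4,0,0,0.02,0],[0.449,0.337,0.65,0,0,0.02,0],[0.449,0.337,0.85,0,0,0.02,0],[0.449,0.337,0.88,0,0,0.02,0],[0.449,0.337,0.88,0,0,0.02,0],[0.449,0.337,0.88,0,0,0.02,0]]'
python3 - <<'E'
from m import *
show(); go(.511,-.3918,.0209,-104)
p=imaging.read_camera("wrist"); cv2.imwrite("pics/w18.png",p["pixels"][:,:,::-1])
E
```

```text
time: 30.7
eef_pos: [0.5129, -0.3939, 0.0649]
tcp_rot: [0.993, -0.12, 0.001, 0.001]
contact_force: [0.5, 0.2, -0.7]
opening: 0.469
 t 30.7 pos [ 0.5129 -0.3939  0.0649] jaw -103.8 tilt 0.17 F [ 0.5  0.2 -0.7] op 0.469 q6 1.0
q6 will be 67
shift [-0.016 -0.011  0.293] turn [ 0.001 -0.002  0.002] dist 0.044
```

View pics/w18.png

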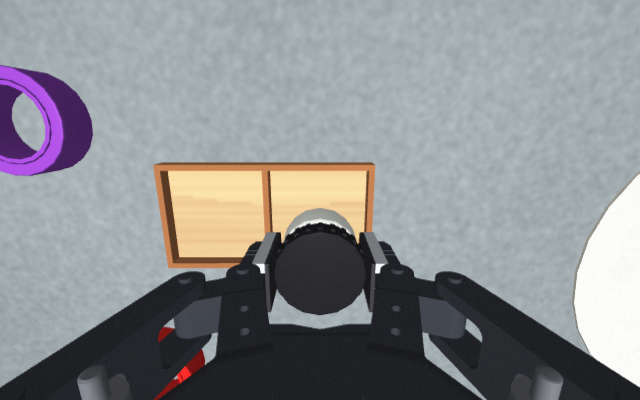

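```bash
python3 -m crank '[[-0.016,-0.011,0.1,0,0,0,0],[-0.016,-0.011,0.2,0,0,0,0],[-0.016,-0.011,0.25,0,0,0,0],[-0.016,-0.011,0.26,0,0,0,0],[-0.016,-0.011,0.26,0,0,0,0]]'
python3 -m crank '[[0,0,0.01,0,0,0,0],[0,0,0.015,0,0,0,0],[0,0,0.02,0,0,0,0],[0,0,0.02,0,0,0,0]]'
python3 - <<'E'
from m import *
show()
E
```

```text
time: 31.25
eef_pos: [0.5098, -0.3905, 0.0232]
tcp_rot: [0.993, -0.12, -0.001, -0.0]
contact_force: [0.2, 0.2, 0.0]
opening: 0.474
time: 31.65
eef_pos: [0.5101, -0.3909, 0.0212]
tcp_rot: [0.993, -0.12, 0.0, 0.0]
contact_force: [0.4, 0.6, -0.0]
opening: 0.466
 t 31.65 pos [ 0.5101 -0.3909  0.0212] jaw -103.8 tilt 0.02 F [ 0.4  0.6 -0. ] op 0.466 q6 1.0
```

```bash
python3 -m crank '[[0,0,0.004,0,0,0,0],[0,0,0.008,0,0,0,0],[0,0,0.008,0,0,0,0]]'
python3 -m crank '[[0,0,0.003,0,0,0,0],[0,0,0.005,0,0,0,0],[0,0,0.005,0,0,0,0]]'
```

```text
time: 31.95
eef_pos: [0.5104, -0.391, 0.0211]
tcp_rot: [0.993, -0.12, 0.0, 0.0]
contact_force: [-1.8, 1.7, 4.7]
opening: 0.471
time: 32.25
eef_pos: [0.5105, -0.391, 0.021]
tcp_rot: [0.993, -0.12, 0.0, 0.0]
contact_force: [-2.9, 3.2, 8.7]
opening: 0.474
```

Contact is at the expected 0.021. I release and lift.

```bash
python3 -m crank '[[0,0,-0.005,0,0,0,0.55],[0,0,-0.005,0,0,0,0.6],[0,0,-0.005,0,0,0,0.65],[0,0,-0.005,0,0,0,0.65],[0,0,-0.12,0,0,0,0.65],[0,0,-0.35,0,0,0,0.9],[0,0,-0.65,0,0,0,1],[0,0,-0.95,0,0,0,1],[0,0,-1,0,0,0,1],[0,0,-1,0,0,0,1]]' 60
python3 - <<'E'
from m import *
show(); go(.6363,-.1108,.12,-60)
p=imaging.read_camera("wrist"); cv2.imwrite("pics/w19.png",p["pixels"][:,:,::-1])
E
```

```text
time: 33.25
eef_pos: [0.5114, -0.3921, 0.1735]
tcp_rot: [0.993, -0.12, 0.003, 0.002]
contact_force: [0.2, -0.2, -0.6]
opening: 1.0
 t 33.25 pos [ 0.5114 -0.3921  0.1735] jaw -103.8 tilt 0.42 F [ 0.2 -0.2 -0.6] op 1.0 q6 1.0
q6 will be 50
shift [ 0.359 -2.021  0.351] turn [ 0.004 -0.003 -0.487] dist 0.312
```

View pics/w19.png

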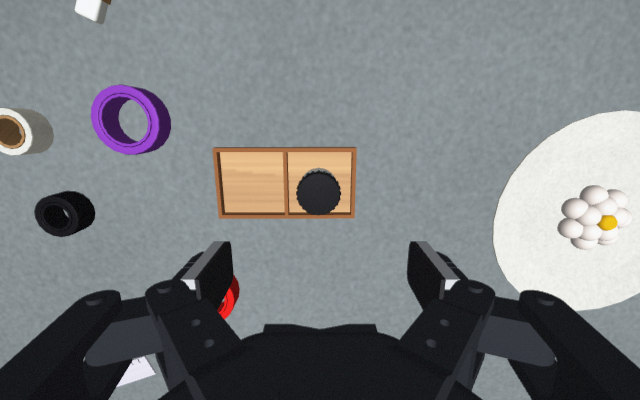

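The small jar stands in its compartment at pixel (319,191). Last comes the cream small roll; the black one is the look-alike and stays put.

```bash
python3 -m crank '[[0.12,-0.674,0.117,0,0,0,1],[0.12,-0.674,0.117,0,0,0,1],[0.12,-0.674,0.117,0,0,0,1]]' 60
python3 -m crank '[[0.12,-0.674,0.117,0,0,0,1],[0.12,-0.674,0.117,0,0,0,1],[0.12,-0.674,0.117,0,0,0,1]]'
python3 -m crank '[[0.12,-0.674,0.117,0,0,-0.498,1],[0.12,-0.674,0.117,0,0,-0.498,1],[0.12,-0.674,0.117,0,0,-0.498,1],[0.12,-0.674,0.117,0,0,-0.498,1],[0.12,-0.674,0.117,0,0,-0.498,1],[0.12,-0.674,0.117,0,0,-0.498,1],[0.12,-0.674,0.117,0,0,-0.498,1],[0.12,-0.674,0.117,0,0,-0.498,1]]'
python3 - <<'E'
from m import *
show()
p=imaging.read_camera("wrist"); cv2.imwrite("pics/w20.png",p["pixels"][:,:,::-1])
meas(p,["small_roll"]); go(.6363,-.1108,.005,-59)
E
```

```text
time: 33.6
eef_pos: [0.551, -0.291, 0.147]
tcp_rot: [0.993, -0.118, -0.003, -0.003]
contact_force: [-0.8, -0.3, 0.1]
opening: 1.0
time: 33.9
eef_pos: [0.5926, -0.1979, 0.1301]
tcp_rot: [0.993, -0.118, -0.003, -0.002]
contact_force: [-0.5, -0.4, 0.2]
opening: 1.0
time: 34.7
eef_pos: [0.6342, -0.1098, 0.1152]
tcp_rot: [0.964, 0.266, -0.001, -0.001]
contact_force: [-0.2, 0.1, -0.5]
opening: 0.998
 t 34.7 pos [ 0.6342 -0.1098  0.1152] jaw -59.1 tilt 0.12 F [-0.2  0.1 -0.5] op 0.998 q6 0.7
small_roll circle [ 636.1 -110.4] d 45.0 bbox [ 635.9 -110.5] [45.  44.9]
q6 will be 49
shift [0.008 0.014 0.737] turn [-0.001  0.001 -0.001] dist 0.111
```

View pics/w20.png

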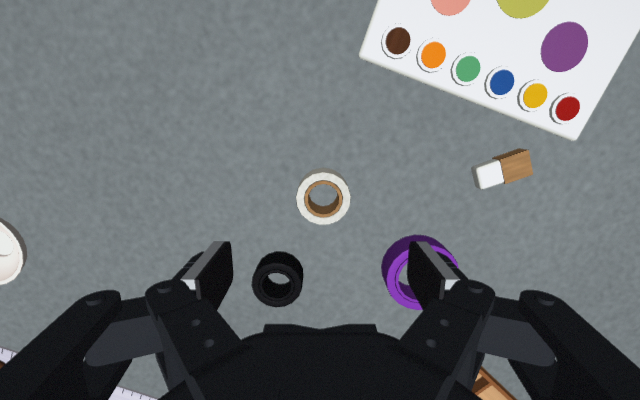

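```bash
python3 -m crank '[[0.008,0.014,0.3,0,0,0,1],[0.008,0.014,0.55,0,0,0,1],[0.008,0.014,0.68,0,0,0,1],[0.008,0.014,0.73,0,0,0,1],[0.008,0.014,0.73,0,0,0,1]]' 60
python3 - <<'E'
from m import *
show()
E
python3 -m crank '[[0,0,0,0,0,0,0],[0,0,0,0,0,0,0],[0,0,0,0,0,0,0],[0,0,0,0,0,0,0],[0,0,0,0,0,0,0],[0,0,0,0,0,0,0],[0,0,0,0,0,0,0],[0,0,0,0,0,0,0]]' 60
python3 - <<'E'
from m import *
show()
E
python3 -m crank '[[0,0,-0.1,0,0,0,0],[0,0,-0.25,0,0,0,0],[0,0,-0.5,0,0,0,0],[0,0,-0.75,0,0,0,0],[0,0,-0.75,0,0,0,0]]'
python3 - <<'E'
from m import *
show(); go(.5284,-.322,.12,-59)
p=imaging.read_camera("wrist"); cv2.imwrite("pics/w21.png",p["pixels"][:,:,::-1])
E
```

```text
time: 35.25
eef_pos: [0.6362, -0.1103, 0.0056]
tcp_rot: [0.964, 0.267, -0.001, -0.001]
contact_force: [-0.1, -1.0, 0.1]
opening: 1.001
 t 35.25 pos [ 0.6362 -0.1103  0.0056] jaw -59.0 tilt 0.15 F [-0.1 -1.   0.1] op 1.001 q6 0.7
time: 36.05
eef_pos: [0.6388, -0.1109, 0.0094]
tcp_rot: [0.964, 0.267, 0.002, 0.001]
contact_force: [-1.2, 0.1, 5.9]
opening: 0.509
 t 36.05 pos [ 0.6388 -0.1109  0.0094] jaw -59.0 tilt 0.24 F [-1.2  0.1  5.9] op 0.509 q6 0.7
time: 36.55
eef_pos: [0.6411, -0.1116, 0.1277]
tcp_rot: [0.964, 0.267, 0.005, 0.004]
contact_force: [0.9, -0.1, 0.9]
opening: 0.51
 t 36.55 pos [ 0.6411 -0.1116  0.1277] jaw -59.0 tilt 0.76 F [ 0.9 -0.1  0.9] op 0.51 q6 0.7
q6 will be 28
shift [-1.367  0.815  0.048] turn [ 0.006 -0.005  0.   ] dist 0.239
```

View pics/w21.png

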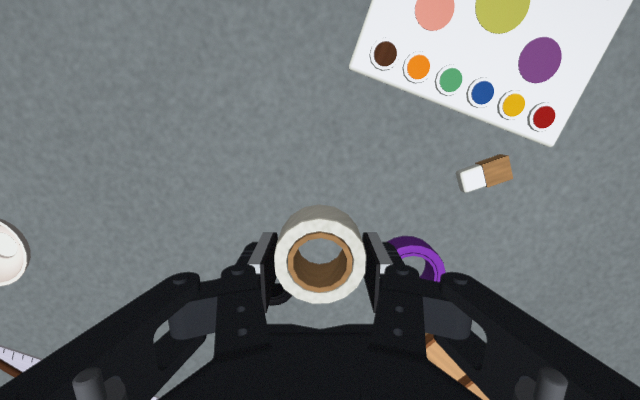

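```bash
python3 -m crank '[[-0.2,0.12,0,0,0,0,0],[-0.45,0.27,0,0,0,0,0],[-0.65,0.39,0,0,0,0,0],[-0.683,0.407,0,0,0,0,0]]'
python3 -m crank '[[-0.2,0.12,0,0,0,0,0],[-0.45,0.27,0,0,0,0,0],[-0.65,0.39,0,0,0,0,0],[-0.683,0.407,0,0,0,0,0],[-0.683,0.407,0.2,0,0,0,0],[-0.683,0.407,0.4,0,0,0,0],[-0.683,0.407,0.4,0,0,0,0],[-0.683,0.407,0.4,0,0,0,0]]'
python3 - <<'E'
from m import *
show(); go(.5284,-.322,.0134,-59)
p=imaging.read_camera("wrist"); cv2.imwrite("pics/w22.png",p["pixels"][:,:,::-1])
E
```

```text
time: 37.0
eef_pos: [0.5782, -0.2178, 0.1179]
tcp_rot: [0.964, 0.265, -0.001, -0.001]
contact_force: [0.4, 0.8, -0.5]
opening: 0.514
time: 37.8
eef_pos: [0.5241, -0.3191, 0.0585]
tcp_rot: [0.964, 0.268, -0.001, -0.001]
contact_force: [0.4, -0.7, -0.2]
opening: 0.511
 t 37.8 pos [ 0.5241 -0.3191  0.0585] jaw -59.0 tilt 0.16 F [ 0.4 -0.7 -0.2] op 0.511 q6 0.32
q6 will be 28
shift [0.015 0.032 0.301] turn [-0.002  0.     0.001] dist 0.045
```

View pics/w22.png

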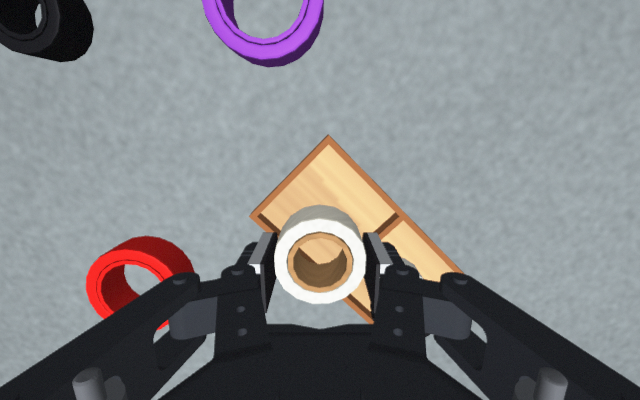

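```bash
python3 -m crank '[[0.015,0.032,0,0,0,0,0],[0.015,0.032,0.1,0,0,0,0],[0.015,0.032,0.2,0,0,0,0],[0.015,0.032,0.24,0,0,0,0],[0.015,0.032,0.26,0,0,0,0],[0.015,0.032,0.26,0,0,0,0]]'
python3 - <<'E'
from m import *
show(); go(.5284,-.322,.0134,-59)
p=imaging.read_camera("wrist"); cv2.imwrite("pics/w23.png",p["pixels"][:,:,::-1])
E
```

```text
time: 38.45
eef_pos: [0.5282, -0.3231, 0.0193]
tcp_rot: [0.964, 0.267, -0.001, -0.001]
contact_force: [0.4, -0.2, -0.4]
opening: 0.511
 t 38.45 pos [ 0.5282 -0.3231  0.0193] jaw -59.0 tilt 0.11 F [ 0.4 -0.2 -0.4] op 0.511 q6 0.32
q6 will be 28
shift [ 0.005 -0.005  0.04 ] turn [-0.001  0.    -0.   ] dist 0.006
```

View pics/w23.png

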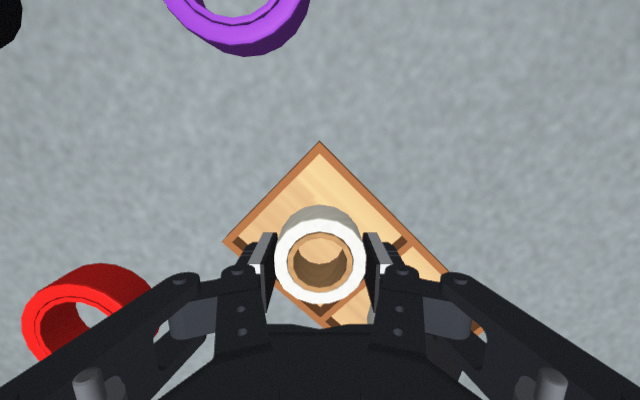

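```bash
python3 -m crank '[[0.004,-0.004,0.01,0,0,0,0],[0.004,-0.004,0.02,0,0,0,0],[0.004,-0.004,0.027,0,0,0,0],[0.004,-0.004,0.034,0,0,0,0],[0.004,-0.004,0.034,0,0,0,0]]'
python3 -m crank '[[0,0,0.004,0,0,0,0],[0,0,0.008,0,0,0,0],[0,0,0.01,0,0,0,0],[0,0,0.01,0,0,0,0]]'
```

```text
time: 39.0
eef_pos: [0.5289, -0.3226, 0.0152]
tcp_rot: [0.964, 0.267, -0.0, -0.0]
contact_force: [0.1, -0.1, -0.1]
opening: 0.512
time: 39.4
eef_pos: [0.5289, -0.3226, 0.0137]
tcp_rot: [0.964, 0.267, -0.0, -0.0]
contact_force: [-0.0, -0.6, -0.6]
opening: 0.511
```

```bash
python3 -m crank '[[0,0,0.003,0,0,0,0],[0,0,0.006,0,0,0,0],[0,0,0.006,0,0,0,0]]'
```

```text
time: 39.7
eef_pos: [0.529, -0.3228, 0.0135]
tcp_rot: [0.964, 0.267, -0.0, -0.0]
contact_force: [-1.5, 1.0, 3.9]
opening: 0.511
```

Contact is made at the expected 0.0135. Now release and retreat.

```bash
python3 -m crank '[[0,0,0,0,0,0,0.57],[0,0,0,0,0,0,0.63],[0,0,0,0,0,0,0.63],[0,0,0,0,0,0,0.63],[0,0,-0.1,0,0,0,0.63],[0,0,-0.3,0,0,0,0.8],[0,0,-0.6,0,0,0,1],[0,0,-0.9,0,0,0,1],[0,0,-1,0,0,0,1],[0,0,-1,0,0,0,1]]'
python3 -m crank '[[-0.3,0,-0.6,0,0,0,1],[-0.3,0,-0.8,0,0,0,1],[-0.3,0,-0.8,0,0,0,1],[-0.3,0,-0.8,0,0,0,1],[-0.3,0,-0.8,0,0,0,1]]'
python3 - <<'E'
from m import *
show()
p=imaging.read_camera("wrist"); cv2.imwrite("pics/w24.png",p["pixels"][:,:,::-1])
p=imaging.read_camera("top"); cv2.imwrite("pics/top2.png",p["pixels"][:,:,::-1])
for n in("dish","eraser","sheep","big_jar","tin","small_roll"):
    for m in finder.pinpoint(n,p)[:2]:
        l=m["location"]; print(n,round(m["confidence"],2),np.round(l,1),np.round(ray(p,[l[1],l[0]],0)[0,:2],4))
p=imaging.read_camera("scene"); cv2.imwrite("pics/scene2.png",p["pixels"][:,:,::-1])
E
```

```text
time: 40.7
eef_pos: [0.5308, -0.3242, 0.1678]
tcp_rot: [0.964, 0.267, 0.002, 0.004]
contact_force: [-0.6, -0.1, -0.7]
opening: 0.998
time: 41.2
eef_pos: [0.4898, -0.3455, 0.2811]
tcp_rot: [0.964, 0.267, -0.001, -0.001]
contact_force: [-0.1, 0.6, 0.0]
opening: 1.002
 t 41.2 pos [ 0.4898 -0.3455  0.2811] jaw -59.0 tilt 0.14 F [-0.1  0.6  0. ] op 1.002 q6 0.25
dish 0.62 [246.2 284.1] [0.4454 0.1219]
eraser 0.58 [148.8 404.4] [ 0.7194 -0.2374]
sheep 0.58 [139.6 239.7] [0.7613 0.2467]
big_jar 0.62 [228.6 182.9] [0.5041 0.4154]
big_jar 0.51 [214.7 438.2] [ 0.5239 -0.3263]
tin 0.68 [215.8 438.9] [ 0.5207 -0.3282]
tin 0.56 [201.6 202.5] [0.5811 0.3579]
small_roll 0.58 [215.9 438.2] [ 0.5204 -0.3262]
small_roll 0.51 [209.8 366.9] [ 0.5438 -0.1209]
```

View pics/w24.png

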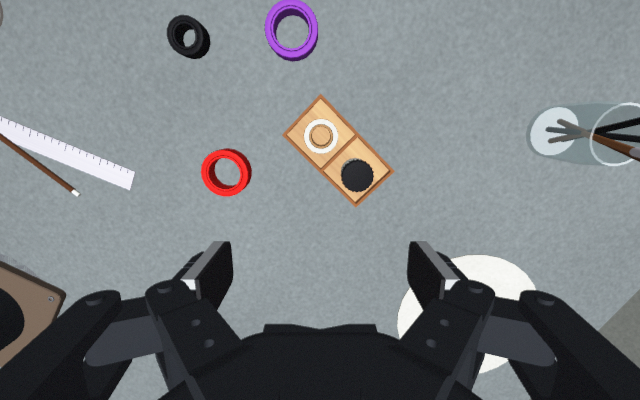

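View pics/top2.png

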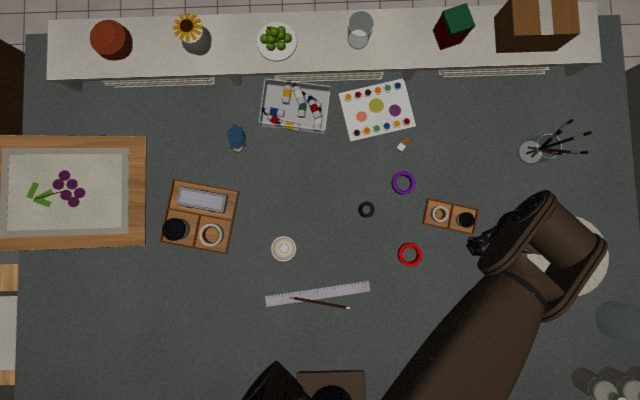

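View pics/scene2.png

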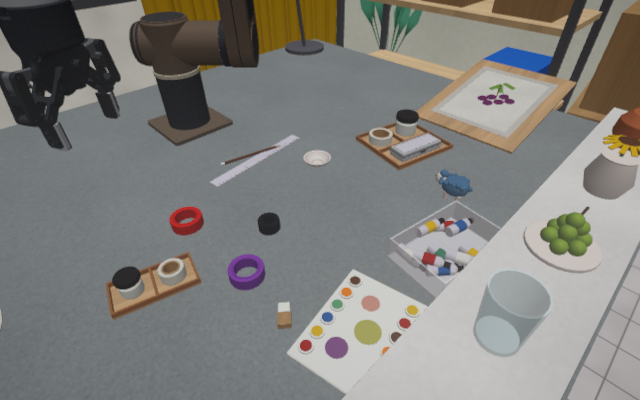

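All five pieces sit flat in their trays in all three views: the small tray at top (450,216), the large one at (200,216). The dish, eraser, sheep and look-alikes are where they were. Handing in.

```bash
python3 -c "
from plant import ticket; print(ticket.sign_off())"
```

```text
the job is handed in; nothing more can be done
None
```

Both kits are made up and the job is handed in at about 41 s of the 136 s allowed.

- **Large tray:** the large jar is in the left square compartment, the large cream roll in the right one, and the tin lies lengthwise in the long compartment.
- **Small tray:** the small jar is in the far compartment (away from the stock), the small cream roll in the near one.
- **Set-down:** I lowered each piece until contact was felt at the expected height (about 3–9 N at the tool), then released it.

**Last checks:**
- In the final wrist, top and scene pictures every piece looks upright and flat in its own compartment. I judged this by eye and did not measure it.
- The dish, eraser, sheep and the red, purple and black look-alikes look unmoved. The measured positions of the dish, eraser and sheep match the start to within 6–10 mm, which is about the detector's own scatter.
- In the last top view the detector also matched "tin" and "big_jar" to the small tray. The pictures show this is a mislabel.
- No force or speed limit appeared to be approached.

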